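# Hang a washed tube on the drying peg and set the air valve

## Task

Take the washed white tube out of the blue cradle, turn it mouth down and lower it over the steel drying peg until its rim stands on the grey seat, without dropping it, and let go of it. Then take the red valve wheel by its black handle, close the valve fully (clockwise) to its stop, and back it off exactly two full turns. Finish with the gripper still holding the handle there; leave the petri dish, the pale grey disc that lies outside the wooden case, and the dropper bottle alone.

Things in the scene. Friction and masses are not known exactly. Their poses are not given: they have to be found in the camera images.
- tube: loose white plastic tube, about 60 g, 110 mm long, 38 mm outside, 32 mm inside, a 42 mm wide lip on the last 5 mm at the open mouth, closed by a 4 mm floor at the other end. Origin: centre of the outside of the closed end; z axis runs along the tube towards the mouth. Starts lying level in the cradle, axis 55 mm above the bench, mouth away from the robot.
- tube_mid (a point): point on the tube's axis halfway along, 55 mm from either end; axes as tube
- tube_mouth (a point): centre of the tube's open mouth, 110 mm along its z axis; axes as tube
- cradle: fixed blue cradle, plate 105 x 70 x 8 mm, origin at the centre of its underside, x along the tube towards its mouth. Two V supports, 8 mm thick, 38 mm before and behind the middle, reach to 5 mm below the tube's axis and 26 mm to either side of it; the 68 mm between them are free for the fingers.
- station: fixed aluminium plate 100 (x) by 330 (y) by 12 mm, origin at the centre of its underside. Peg at y = +100 mm, valve at y = -100 mm, a thin copper pipe low between them.
- peg_seat (a point): centre of the top face of the round grey seat (66 mm across, 16 mm above the bench) on which the tube's rim comes to stand, on the axis of the upright steel peg. The peg is 20 mm thick with a rounded tip and rises 75 mm above this point. Axes of the station.
- valve_hub (a point): point on the vertical axis of the valve at the height of the top of the red wheel's rim, 82 mm above the bench; axes of the station. The rim is 108 mm across its outside; but for the handle nothing stands more than 4 mm above this point.
- handle_mid (a point): middle of the upright round black handle on the wheel's rim: 22 mm thick, from 2.5 to 47.5 mm above the rim's top, this point 26 mm above it; its axis is 48 mm from the valve's axis. It revolves freely on its own pin, so a gripper can carry it round without turning.
- valve (a joint): opening angle of the wheel in rad: 0 at the closing stop (hard), growing counter-clockwise seen from above; one turn 6.283, two turns 12.566. Starts between 1.5 and 5. At every whole turn the handle stands in the station's -x direction from the valve's axis, over a yellow index line on the plate. Friction about 2 N at the handle; stays where left.
- petri_dish: loose clear petri dish, 63 mm across, 15 mm high, a bystander; origin at the centre of its underside
- ref_block_out: loose pale grey metal disc (hardness reference block) lying on the bench outside the wooden case, 58 mm across, 12 mm high, a bystander; origin at the centre of its underside
- dropper_bottle: loose amber dropper bottle, 29 mm across, 90 mm high, a bystander; origin at the centre of its underside

How it is judged (in metres and radians):
On the way, in this order (a step that is already met when the one before it is completed fails the run):
1. the tube stands mouth down over the peg, its rim on the seat, and is let go (angle between tube's own z axis and vertical above 3.04 rad and z of tube_mouth in the frame of peg_seat between -0.004 and 0.006 m and horizontal distance between tube_mid and peg_seat below 0.012 m and contact force between the fingers and tube below 0.1 N), for 0.2 s.
2. the valve is closed to its stop (within 0.06 rad), the tube still on the peg (value of joint valve below 0.06 rad and angle between tube's own z axis and vertical above 3.04 rad and z of tube_mouth in the frame of peg_seat between -0.004 and 0.006 m and horizontal distance between tube_mid and peg_seat below 0.012 m), for 0.1 s.
At the end, for the whole second after the job is handed in: Tube at rest mouth down over the peg (upright within 0.1 rad, rim on the seat within 6 mm, middle within 12 mm of the peg axis), not touched; valve still, 12.57 rad open within 0.2 rad; fingers hold the handle (over 2 N, TCP within 30 mm of its middle) (all of step 1 and linear speed of tube below 0.02 m/s and value of joint valve between 12.366 and 12.766 rad and velocity of joint valve between -0.1 and 0.1 rad/s and contact force between the fingers and handle above 2 N and distance between the grasp point and handle_mid below 0.03 m); the arm keeps its last pose, push and grip.
It fails at once if the tube is dropped or knocked about (moves faster than 0.5 m/s out of the fingers) (linear speed of tube above 0.5 m/s and contact force between the fingers and tube below 0.1 N).
It fails at once if the petri dish is moved more than 30 mm (distance of petri_dish from where it was at the start of the episode above 0.03 m).
It fails at once if the steel disc is moved more than 30 mm (distance of ref_block_out from where it was at the start of the episode above 0.03 m).
It fails at once if the dropper bottle is moved more than 30 mm (distance of dropper_bottle from where it was at the start of the episode above 0.03 m).
It also fails if it takes over 72 s, if anything falls off the work surface, if the arm or the gripper's body presses on something with over 40 N, if the wrist force passes 120 N, or if a joint passes its speed limit or range.

## Robot

A 6-joint arm with a two-finger parallel gripper is mounted at the origin on a cart in front of the work surface, level with it; the furniture and walls round the work are solid. World frame = base frame: x ahead of the robot, y to its left, z up, the work surface at z = 0. Lengths are in m, angles in degrees, forces in N, time in s.
With the tool pointing down it reaches from about 0.35 to 0.875 m from the base axis. Payload 4.2 kg.
Tool frame: the origin (TCP) lies between the finger pads, 19 mm behind the fingertips; this is the grasp point; z points along the fingers, y is the line along which they close (so a half turn about z gives the same grasp; the last joint's range is limited). The gripper opens to 87 mm and grips with 3 to 60 N. Pads are 19 mm wide; open, the fingers measure 117 mm over their backs; the gripper's body (75 mm by 190 mm) begins 51 mm behind the grasp point.
Start: joints at [-58.579, 22.042, 0.453, 0, -68.411, -14.817], TCP at [0.179, -0.599, 0.241] pointing down, gripper open.
Joint ranges: [-179.83, 179.83], [-69.29, 118.12], [-61.27, 80.66], [-181.25, 117.63], [-171.15, -9.14], [-177.46, 177.46]. Speed limits (degrees/s): [159.86, 159.86, 180, 180, 180, 180].

## Interface

Orientations are given as a 3x3 rotation matrix whose columns are the frame's x, y, z axes.
In Python, from station import r, imaging, models gives the robot as it stands. The module is installed in compiled form; this text tells all that it offers.
- The arm moves only by the tool apply_moves, never from a script. Its argument "moves" is a list of rows, each a list of 2 entries, a list of its own where there are three numbers: the shift along the tool's x, y, z in m, then the turn about the tool's z in degrees. A call has 1 to 5 rows; each row shifts and turns the commanded pose from where the row before left it, along the tool's axes as they then stand; what a row does not reach is not made up. A row lasts 1/12 s, in which the tool goes at most 41.7 mm and 7.16 degrees, less where a joint would pass 70% of its speed; a pose out of reach is approached as far as the arm can. A call is refused whole if a number of a shift passes 0.0417 or a number of a turn 7.16, either way. A call with a gripper value outside its range is refused whole. "hand" is the finger opening in m, from 0 to 0.087, set as the call begins (left out, the last holds). The fingers move at their own pace and stop on an object; the grip force is fixed at half the most. Time passes only in rows, so rows that do not move let the fingers close. It gives the time, the measured TCP pose, the force, the opening and the grip force at its end, in the units of the state.
- r.sense(): the state, without advancing time (a new reading comes with each control period).
- imaging.capture(name): name is "scene" or "side" or "wrist"; returns a dict with "frame" (480x640x3 uint8, blue, green, red), "intrinsics" (3x3 intrinsics, pixels), "eye" and "orientation" of the camera in the world. Camera axes: x right, y down, z forward; pixel columns grow to the right and rows downward; lengths in m; the calibration is good to about 2 mm. A picture is of the moment at which its call begins. There is no depth.
- r.finish_job(): hands the job in; it is judged then, once.
Trained networks look in a picture, given as the dict that the camera call returned (one of the last four; its "shot" number tells which), for a name from the list of things; names that differ only in an ending like _2 or _b are one class to them, and where a whole thing is asked for, a point or a joint stands for the part that bears it (a point fixed in the world has none). Each returns a list of dicts, best first, with "confidence" (0 to 1); they miss things now and then, are a little off and sometimes report something else, mostly with a low value. They report only what shows in the picture. A call takes as long as a camera call.
- models.cut_out(picture, target): "region" (480x640 bool, what is visible of it) and "extent" ([left, top, width, height] as shares, 0 to 1, of the picture: columns of its width, rows of its height, round what is visible of it).
- models.place_of(picture, target): "at" ([column, row] as shares, 0 to 1, of the picture: columns of its width, rows of its height: a listed point, or the origin of a listed thing).
The state is a dict: "time_s": time; "joints": joint angles; "joint_velocities": joint speeds; "effort": joint torques, N m; "tcp_pos": TCP position; "ee_rot": TCP orientation; "wrist_force": force on the tool from outside, world axes, zero at the start; "moment": the same for the moment, N m; "gripper_width": opening from 0.0 (shut) to 1.0 (fully open); "gripper_force": force on a finger pad.
Only numpy, scipy, OpenCV 4.12 (cv2) and the standard library are available. Lean on these libraries where they do the work, as an engineer would, in place of code of your own. Each camera call takes 0.05 s, during which the arm holds its last target. There are 200 camera calls.

## Working session

There is one attempt and no reset: what is moved stays moved. The work goes in short steps, Python scripts to look and compute and a tool call to move; the robot and the scene stay as the last step left them, time stands still between calls to the robot, and variables do not carry over. Pictures are saved under pics/ and viewed, at most 10 in all, crops included, and the job is handed in when it is done.

Besides the shell and the picture viewer there is one more tool, called after "Request:" as a command line: name --argument value ..., lists and objects as JSON in quotes. apply_moves: Moves the arm, as the interface text tells. Its arguments: {"type":"object","properties":{"moves":{"type":"array"},"hand":{"type":"number"}},"required":["moves"]}

```bash
mkdir -p pics
cat > h.py <<'E'
import numpy as np, cv2
from station import r, imaging, models
def ray(p,at):
    K=np.array(p["intrinsics"]);R=np.array(p["orientation"]);d=R@np.linalg.inv(K)@np.array([at[0]*640,at[1]*480,1.])
    return np.array(p["eye"]),d/np.linalg.norm(d)
def onz(p,at,z):
    e,d=ray(p,at);return e+d*(z-e[2])/d[2]
def tri(rs):
    A=0;b=0;
    for e,d in rs:
        M=np.eye(3)-np.outer(d,d);A=A+M;b=b+M@e
    x=np.linalg.solve(A,b);return x,[np.linalg.norm((np.eye(3)-np.outer(d,d))@(x-e))*1000 for e,d in rs]
def proj(p,X):
    R=np.array(p["orientation"]);c=np.array(p["intrinsics"])@R.T@(np.array(X)-p["eye"]);return c[:2]/c[2]
def st():
    s=r.sense();print(round(s["time_s"],2),np.round(s["tcp_pos"],4),np.round(s["ee_rot"],3).tolist(),np.round(s["wrist_force"],1),round(s["gripper_width"]*87,1),s["gripper_force"],np.round(s["joints"],1));return s
E
python3 - <<'E'
from h import *
st()
P={n:imaging.capture(n) for n in("scene","side")}
for n,p in P.items():
    cv2.imwrite(f"pics/{n}0.png",p["frame"])
    print(n,np.round(p["eye"],3),np.round(p["orientation"],2).tolist())
for t,z in dict(tube=.055,tube_mid=.055,tube_mouth=.055,cradle=0,station=0,peg_seat=.016,valve_hub=.082,handle_mid=.108,petri_dish=0,ref_block_out=0,dropper_bottle=0).items():
    rs=[]
    for n,p in P.items():
        for d in models.place_of(p,t)[:2]:
            print(t,n,round(d["confidence"],2),np.round(np.array(d["at"])*[640,480]),np.round(onz(p,d["at"],z),3)[:2])
        L=models.place_of(p,t)
        if L: rs.append(ray(p,L[0]["at"]))
    if len(rs)>1:
        x,e=tri(rs);print("   tri",np.round(x,4),np.round(e,1))
E
```

```text
0.0 [ 0.1785 -0.5984  0.2401] [[-0.958, -0.286, -0.001], [-0.286, 0.958, 0.002], [0.0, 0.002, -1.0]] [ 0.6 -0.7  0.1] 87.0 0.0 [-58.6  22.1   0.4  -0.  -68.4 -14.8]
scene [-0.426 -0.852  1.234] [[0.62, -0.55, 0.55], [-0.78, -0.42, 0.46], [-0.02, -0.72, -0.7]]
side [-0.377  0.338  0.913] [[-0.44, -0.57, 0.69], [-0.9, 0.29, -0.34], [-0.0, -0.77, -0.64]]
tube scene 0.85 [217. 208.] [0.457 0.303]
tube side 0.83 [170. 314.] [0.466 0.292]
   tri [0.4501 0.2923 0.0675] [2.3 2.3]
tube_mid scene 0.74 [227. 199.] [0.511 0.31 ]
tube_mid side 0.72 [155. 301.] [0.517 0.313]
   tri [0.5138 0.3126 0.055 ] [2.5 2.5]
tube_mouth scene 0.54 [234. 185.] [0.576 0.342]
tube_mouth side 0.86 [141. 287.] [0.577 0.332]
   tri [0.567  0.3323 0.0647] [0.3 0.3]
cradle scene 0.84 [228. 211.] [0.511 0.315]
cradle side 0.85 [162. 316.] [0.521 0.308]
   tri [0.5069 0.3076 0.01  ] [2.9 2.9]
station side 0.57 [304. 260.] [ 0.549 -0.063]
valve_hub scene 0.77 [349. 242.] [ 0.562 -0.142]
valve_hub side 0.79 [335. 226.] [ 0.547 -0.151]
   tri [ 0.5492 -0.1488  0.0881] [6.1 6.1]
handle_mid scene 0.52 [332. 236.] [ 0.533 -0.102]
handle_mid side 0.59 [318. 226.] [ 0.537 -0.097]
   tri [ 0.5389 -0.0988  0.1042] [1.8 1.8]
petri_dish scene 0.32 [347. 243.] [ 0.626 -0.091]
petri_dish side 0.6 [461. 235.] [ 0.452 -0.487]
   tri [ 0.3054 -0.2862  0.2669] [71.1 71.1]
ref_block_out scene 0.54 [354. 327.] [ 0.374 -0.3  ]
ref_block_out side 0.66 [424. 274.] [ 0.37  -0.308]
   tri [ 0.367 -0.304  0.007] [1.8 1.8]
dropper_bottle scene 0.55 [401. 319.] [ 0.474 -0.384]
dropper_bottle side 0.78 [431. 248.] [ 0.444 -0.383]
   tri [ 0.46   -0.3881 -0.0008] [11.8 11.8]
```

View pics/scene0.png

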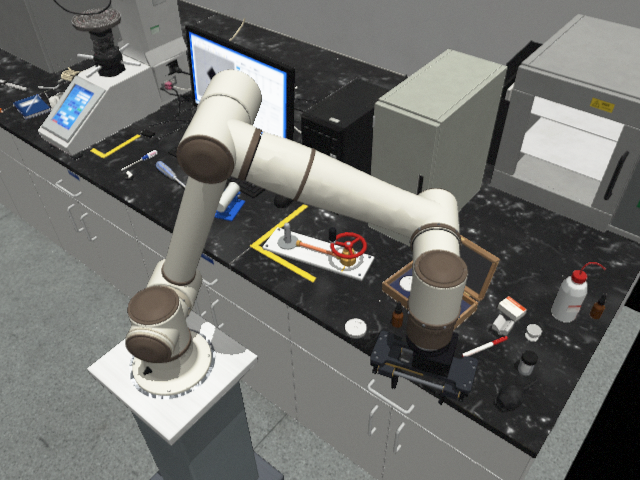

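View pics/side0.png

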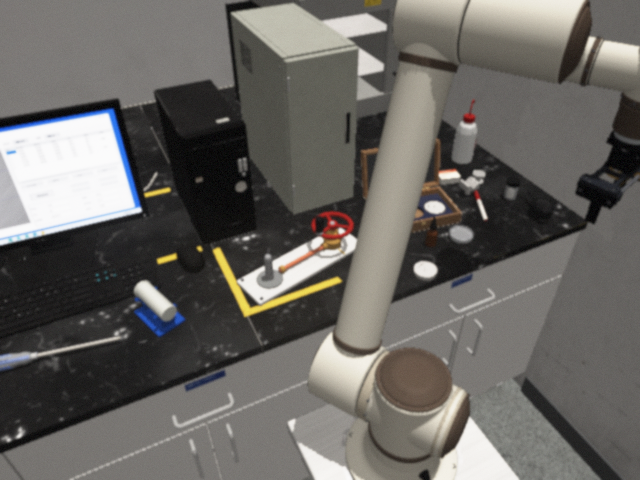

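Request:
apply_moves --moves '[[[-0.027,0.029,-0.009],0],[[-0.027,0.029,-0.009],0],[[-0.027,0.029,-0.009],0],[[-0.027,0.029,-0.009],0],[[-0.027,0.029,-0.009],0]]'

```text
time_s: 2.72
tcp_pos: [0.2669, -0.4198, 0.2866]
ee_rot: [[-0.958, -0.285, 0.0], [-0.285, 0.958, -0.0], [-0.0, -0.0, -1.0]]
wrist_force: [0.6, -1.0, 0.3]
gripper_width: 1.002
gripper_force: 0.0
```

Request:
apply_moves --moves '[[[-0.028,0.03,-0.006],0],[[-0.028,0.03,-0.006],0],[[-0.028,0.03,-0.006],0],[[-0.028,0.03,-0.006],0],[[-0.028,0.03,-0.006],0]]'

```text
time_s: 3.13
tcp_pos: [0.3581, -0.2358, 0.317]
ee_rot: [[-0.958, -0.286, 0.001], [-0.286, 0.958, -0.0], [-0.001, -0.001, -1.0]]
wrist_force: [0.9, 0.4, 0.6]
gripper_width: 1.002
gripper_force: 0.0
```

Request:
apply_moves --moves '[[[-0.028,0.03,-0.006],0],[[-0.028,0.03,-0.006],0],[[-0.028,0.03,-0.006],0],[[-0.028,0.03,-0.006],0],[[-0.028,0.03,-0.006],0]]'

```text
time_s: 3.55
tcp_pos: [0.4494, -0.0518, 0.3471]
ee_rot: [[-0.958, -0.286, 0.002], [-0.286, 0.958, 0.0], [-0.002, -0.0, -1.0]]
wrist_force: [1.2, -0.6, 0.0]
gripper_width: 1.004
gripper_force: 0.0
```

Run:
```python
from h import *
st()
P={n:imaging.capture(n) for n in("wrist","side","scene")}
cv2.imwrite("pics/w1.png",P["wrist"]["frame"])
for t,z in dict(tube=.055,tube_mid=.055,tube_mouth=.055,cradle=0,station=0,peg_seat=.016,valve_hub=.082,handle_mid=.108,petri_dish=0,ref_block_out=0,dropper_bottle=0).items():
    rs=[]
    for n,p in P.items():
        L=models.place_of(p,t)
        for d in L[:1]:
            print(t,n,round(d["confidence"],2),np.round(np.array(d["at"])*[640,480]),np.round(onz(p,d["at"],z),4)[:2]); rs.append(ray(p,d["at"]))
```

```text
3.55 [ 0.4494 -0.0518  0.3471] [[-0.958, -0.286, 0.002], [-0.286, 0.958, 0.0], [-0.002, -0.0, -1.0]] [ 1.2 -0.6  0. ] 87.4 0.0 [ 14.1   1.1 -11.3   0.  -77.5 -87.5]
tube side 0.76 [170. 309.] [0.4792 0.2902]
tube_mid side 0.94 [158. 300.] [0.5171 0.307 ]
tube_mid scene 0.83 [229. 197.] [0.5222 0.3132]
tube_mouth side 0.63 [267. 277.] [0.4775 0.0632]
tube_mouth scene 0.87 [233. 186.] [0.5734 0.3426]
cradle wrist 0.32 [307. 245.] [ 0.5332 -0.0467]
cradle side 0.97 [163. 316.] [0.5202 0.3065]
cradle scene 0.88 [228. 210.] [0.5154 0.3215]
station wrist 0.9 [306. 244.] [ 0.5317 -0.0489]
station side 0.91 [304. 263.] [ 0.5389 -0.0582]
station scene 0.68 [316. 251.] [ 0.5392 -0.0345]
peg_seat wrist 0.82 [373. 254.] [0.5132 0.0497]
peg_seat side 0.67 [265. 277.] [0.5199 0.0541]
peg_seat scene 0.77 [290. 238.] [0.5252 0.0567]
valve_hub wrist 0.96 [225. 259.] [ 0.5551 -0.1459]
valve_hub side 0.75 [332. 223.] [ 0.5599 -0.1495]
valve_hub scene 0.98 [349. 247.] [ 0.5476 -0.1539]
handle_mid wrist 0.63 [259. 264.] [ 0.5388 -0.1007]
handle_mid side 0.5 [317. 225.] [ 0.5428 -0.0976]
handle_mid scene 0.4 [331. 234.] [ 0.5376 -0.097 ]
petri_dish wrist 0.6 [21. 97.] [ 0.4431 -0.4747]
petri_dish side 0.64 [461. 236.] [ 0.4476 -0.4826]
petri_dish scene 0.61 [422. 343.] [ 0.4402 -0.4719]
ref_block_out wrist 0.83 [150.  79.] [ 0.37   -0.3119]
ref_block_out side 0.73 [425. 274.] [ 0.3677 -0.3113]
ref_block_out scene 0.92 [352. 330.] [ 0.3643 -0.3024]
dropper_bottle wrist 0.87 [ 84. 125.] [ 0.4539 -0.3886]
dropper_bottle side 0.52 [430. 244.] [ 0.4584 -0.3895]
dropper_bottle scene 0.77 [401. 320.] [ 0.4715 -0.3868]
```

Request:
apply_moves --moves '[[[-0.0095,0.036,0.005],0],[[-0.0095,0.036,0.005],0],[[-0.0095,0.036,0.005],0],[[-0.0095,0.036,0.005],0],[[-0.0095,0.036,0.005],0]]'

```text
time_s: 5.77
tcp_pos: [0.4428, 0.1338, 0.3213]
ee_rot: [[-0.958, -0.286, 0.001], [-0.286, 0.958, 0.0], [-0.001, 0.0, -1.0]]
wrist_force: [0.4, -0.5, -0.5]
gripper_width: 1.0
gripper_force: 0.0
```

Request:
apply_moves --moves '[[[-0.0095,0.036,0.005],0],[[-0.0095,0.036,0.005],0],[[-0.0095,0.036,0.005],0],[[-0.0095,0.036,0.005],0],[[0,0,0],0]]'

```text
time_s: 6.18
tcp_pos: [0.4381, 0.286, 0.2993]
ee_rot: [[-0.957, -0.29, -0.001], [-0.29, 0.957, -0.001], [0.001, -0.0, -1.0]]
wrist_force: [0.7, -0.1, -0.2]
gripper_width: 1.001
gripper_force: 0.0
```

```bash
cat >> h.py <<'E'
def axis_of(p,t,z):
    L=models.cut_out(p,t)
    if not L: return None
    m=L[0]["region"].astype(np.uint8);ys,xs=np.nonzero(m)
    X=np.array([onz(p,(a/640,b/480),z)[:2] for a,b in zip(xs[::3]+.5,ys[::3]+.5)]).astype(np.float32)
    return L[0]["confidence"],cv2.minAreaRect(X),X.mean(0)
E
python3 - <<'E'
from h import *
s=st()
p=imaging.capture("wrist");q=imaging.capture("side")
cv2.imwrite("pics/w2.png",p["frame"])
for t,z in dict(tube=.055,tube_mid=.055,tube_mouth=.055,cradle=0).items():
    for P in(p,q):
        for d in models.place_of(P,t)[:1]:
            print(t,round(d["confidence"],2),np.round(np.array(d["at"])*[640,480]),np.round(onz(P,d["at"],z),4)[:2])
print(axis_of(p,"tube",.06),axis_of(p,"cradle",.008))
print(np.round(p["eye"]-np.array(s["tcp_pos"]),3),np.round(p["orientation"],2).tolist())
E
```

```text
6.18 [0.4381 0.286  0.2993] [[-0.957, -0.29, -0.001], [-0.29, 0.957, -0.001], [0.001, -0.0, -1.0]] [ 0.7 -0.1 -0.2] 87.1 0.0 [  50.9    9.9   -8.    -0.   -72.1 -124. ]
tube 0.74 [172. 310.] [0.4748 0.2862]
tube_mid 0.93 [322. 274.] [0.5193 0.3132]
tube_mid 0.69 [155. 299.] [0.5242 0.3118]
tube_mouth 0.74 [322. 230.] [0.4662 0.2979]
tube_mouth 0.39 [157. 300.] [0.52   0.3088]
cradle 0.97 [161. 317.] [0.5196 0.3095]
(0.67, ((0.5045028924942017, 0.31008443236351013), (0.09221269935369492, 0.03854893520474434), 18.553749084472656), array([0.5035552, 0.3101919], dtype=float32)) None
[-0.07  -0.021  0.144] [[-0.29, 0.92, 0.25], [0.96, 0.28, 0.08], [-0.0, 0.26, -0.97]]
```

View pics/w2.png

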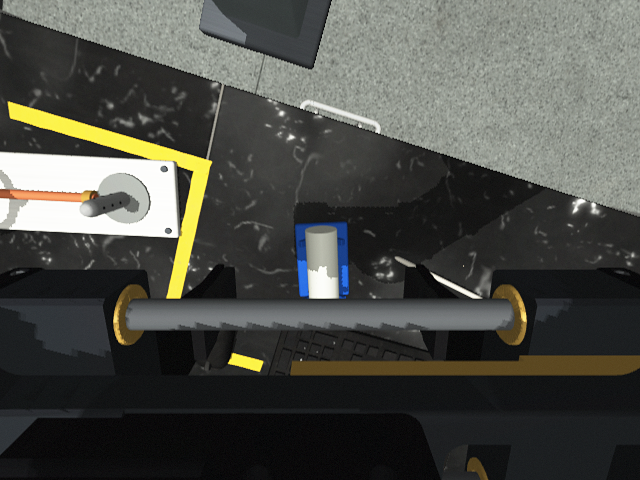

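Request:
apply_moves --moves '[[[-0.0128,0.0005,0.033],0],[[-0.0128,0.0005,0.033],0],[[-0.0128,0.0005,0.033],0],[[-0.0128,0.0005,0.033],0],[[-0.0128,0.0005,0.033],0]]'

```text
time_s: 7.2
tcp_pos: [0.4998, 0.3017, 0.1351]
ee_rot: [[-0.958, -0.286, 0.001], [-0.286, 0.958, 0.001], [-0.001, 0.0, -1.0]]
wrist_force: [0.3, 0.5, -0.1]
gripper_width: 0.997
gripper_force: 0.0
```

Request:
apply_moves --moves '[[[0,0,0.026],0],[[0,0,0.026],0],[[0,0,0.026],0],[[0,0,0],0]]'

```text
time_s: 7.53
tcp_pos: [0.4964, 0.299, 0.053]
ee_rot: [[-0.959, -0.284, -0.008], [-0.284, 0.959, -0.007], [0.01, -0.004, -1.0]]
wrist_force: [-0.8, -0.3, -0.2]
gripper_width: 0.995
gripper_force: 0.0
```

Request:
apply_moves --moves '[[[0,0,0],0],[[0,0,0],0],[[0,0,0],0],[[0,0,0],0],[[0,0,0],0]]' --hand 0.036

```text
time_s: 7.95
tcp_pos: [0.4997, 0.3023, 0.0599]
ee_rot: [[-0.958, -0.286, 0.002], [-0.286, 0.958, 0.002], [-0.003, 0.001, -1.0]]
wrist_force: [0.1, 0.0, 0.0]
gripper_width: 0.706
gripper_force: 0.0
```

Request:
apply_moves --moves '[[[0,0,0.004],0],[[0,0,0],0],[[0,0,0],0],[[0,0,0],0],[[0,0,0],0]]'

```text
time_s: 8.37
tcp_pos: [0.5001, 0.3053, 0.0557]
ee_rot: [[-0.958, -0.288, 0.004], [-0.288, 0.958, 0.006], [-0.006, 0.004, -1.0]]
wrist_force: [-2.7, 7.2, 3.0]
gripper_width: 0.437
gripper_force: 29.2
```

Request:
apply_moves --moves '[[[0,0,0],0],[[0,0,0],0],[[0,0,0],0]]'

```text
time_s: 8.62
tcp_pos: [0.5001, 0.3053, 0.0556]
ee_rot: [[-0.958, -0.288, 0.004], [-0.288, 0.958, 0.006], [-0.006, 0.004, -1.0]]
wrist_force: [-3.4, 8.0, 3.2]
gripper_width: 0.431
gripper_force: 29.2
```

Request:
apply_moves --moves '[[[0,0.003,0],0],[[0,0,-0.02],0],[[0,0,-0.035],0],[[0,0,-0.035],0],[[0,0,-0.02],0]]'

```text
time_s: 9.03
tcp_pos: [0.4991, 0.3049, 0.1675]
ee_rot: [[-0.958, -0.286, 0.003], [-0.286, 0.958, 0.002], [-0.003, 0.001, -1.0]]
wrist_force: [0.1, 0.2, -0.6]
gripper_width: 0.435
gripper_force: 28.6
```

Run:
```python
from h import *
st()
p=imaging.capture("side");cv2.imwrite("pics/s3.png",cv2.resize(p["frame"][180:400,60:360],None,fx=2.5,fy=2.5))
```

```text
9.03 [0.4991 0.3049 0.1675] [[-0.958, -0.286, 0.003], [-0.286, 0.958, 0.002], [-0.003, 0.001, -1.0]] [ 0.1  0.2 -0.6] 37.8 28.591432102043655 [ 4.730e+01  2.160e+01 -1.150e+01  1.000e-01 -5.670e+01 -1.207e+02]
```

View pics/s3.png

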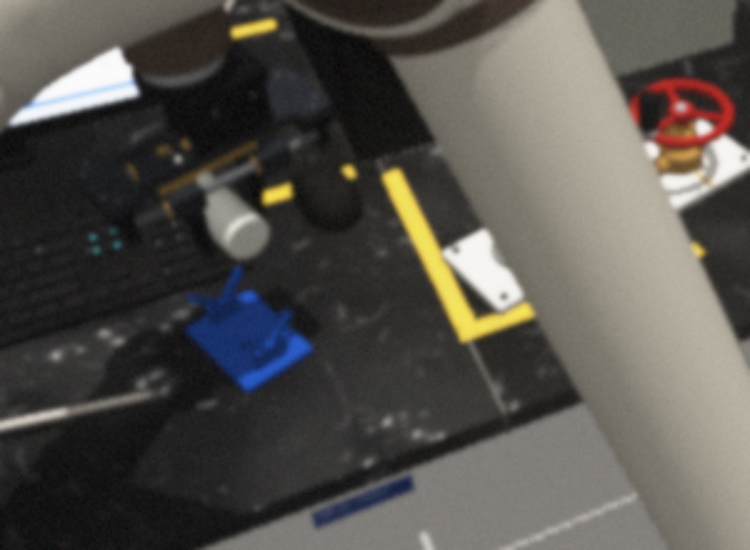

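```bash
cat >> h.py <<'E'
from scipy.optimize import minimize
def tubepts(c,u,tilt,lc):
    """c grip point, u horizontal unit towards mouth, tilt deg mouth-down, lc grip->closed end"""
    a=np.radians(tilt);ax=np.array([u[0]*np.cos(a),u[1]*np.cos(a),-np.sin(a)])
    n=np.array([-u[1],u[0],0]);m=np.cross(ax,n);ph=np.linspace(0,2*np.pi,24,endpoint=False)
    R=[]
    for t,rad in((0,.019),(.105,.019),(.105,.021),(.11,.021)):
        for f in ph:R.append(c+ax*(t-lc)+rad*(np.cos(f)*n+np.sin(f)*m))
    return np.array(R)
def sil(p,X):
    uv=np.array([proj(p,x) for x in X]).astype(np.float32);m=np.zeros((480,640),np.uint8)
    cv2.fillConvexPoly(m,cv2.convexHull(uv).astype(np.int32),1);return m
E
python3 - <<'E'
from h import *
s=r.sense();c=np.array(s["tcp_pos"]);R=np.array(s["ee_rot"]);u=-R[:2,0]
for n in("side","scene","wrist"):
    p=imaging.capture(n);L=models.cut_out(p,"tube")
    if not L: print(n,None);continue
    m=L[0]["region"];ys,xs=np.nonzero(m);print(n,round(L[0]["confidence"],2),m.sum(),xs.min(),xs.max(),ys.min(),ys.max())
    for a in(-30,-15,0,15,30,45,60,90):
        S=sil(p,tubepts(c,u,a,.033))>0;y,x=np.nonzero(S);print(a,"in",round((m&S).sum()/m.sum(),2),"iou",round((m&S).sum()/(m|S).sum(),2),x.min(),x.max(),y.min(),y.max())
E
```

```text
side None
scene 0.73 162 210 223 167 183
-30 in 0.96 iou 0.28 210 235 146 184
-15 in 0.98 iou 0.31 210 237 148 183
0 in 0.96 iou 0.33 209 238 152 182
15 in 0.86 iou 0.31 209 238 157 181
30 in 0.7 iou 0.27 209 238 163 178
45 in 0.63 iou 0.24 210 237 163 182
60 in 0.64 iou 0.22 210 235 161 187
90 in 0.77 iou 0.23 212 230 159 195
wrist 0.74 8588 273 361 223 361
-30 in 0.86 iou 0.31 270 375 236 479
-15 in 0.82 iou 0.3 275 370 242 479
0 in 0.88 iou 0.34 277 368 235 479
15 in 0.89 iou 0.39 274 371 232 461
30 in 0.84 iou 0.44 272 373 236 424
45 in 0.72 iou 0.45 270 376 246 388
60 in 0.56 iou 0.36 269 377 263 376
90 in 0.8 iou 0.41 269 377 229 411
```

Request:
apply_moves --moves '[[[0.0045,-0.02,-0.012],0],[[0.0045,-0.035,-0.012],0],[[0.0045,-0.035,-0.012],0],[[0.0045,-0.035,-0.012],0],[[0.0045,-0.035,-0.012],0]]'

```text
time_s: 9.8
tcp_pos: [0.5217, 0.1431, 0.2232]
ee_rot: [[-0.958, -0.286, -0.003], [-0.286, 0.958, -0.002], [0.003, -0.001, -1.0]]
wrist_force: [0.9, 0.2, 0.9]
gripper_width: 0.434
gripper_force: 28.6
```

Request:
apply_moves --moves '[[[0.0045,-0.035,-0.012],0],[[0.0045,-0.035,-0.012],0],[[0,-0.018,0],0],[[0,0,0],0],[[0,0,0],0]]'

```text
time_s: 10.22
tcp_pos: [0.5385, 0.0569, 0.2468]
ee_rot: [[-0.959, -0.283, -0.003], [-0.283, 0.959, -0.001], [0.003, 0.0, -1.0]]
wrist_force: [0.0, 0.3, -1.4]
gripper_width: 0.433
gripper_force: 28.6
```

Run:
```python
from h import *
s=st()
p=imaging.capture("wrist");cv2.imwrite("pics/w4.png",p["frame"])
for d in models.place_of(p,"peg_seat")[:1]: print(d["confidence"],np.round(np.array(d["at"])*[640,480]),np.round(onz(p,d["at"],.016),4))
for d in models.place_of(p,"station")[:1]: print(d["confidence"],np.round(np.array(d["at"])*[640,480]),np.round(onz(p,d["at"],.0),4))
for d in models.place_of(p,"valve_hub")[:1]: print(d["confidence"],np.round(np.array(d["at"])*[640,480]),np.round(onz(p,d["at"],.082),4))
print(p["intrinsics"],p["eye"])
```

```text
10.22 [0.5385 0.0569 0.2468] [[-0.959, -0.283, -0.003], [-0.283, 0.959, -0.001], [0.003, 0.0, -1.0]] [ 0.   0.3 -1.4] 37.7 28.614707179308425 [ 23.2  13.8 -10.7  -0.  -65.7 -96.7]
0.81 [316. 179.] [0.5092 0.0436 0.016 ]
0.81 [233. 178.] [ 0.5363 -0.0474  0.    ]
0.59 [ 96. 179.] [ 0.5579 -0.1478  0.082 ]
[[339.89848603   0.         319.538777  ]
 [  0.         339.89848603 232.04800512]
 [  0.           0.           1.        ]] [0.46896059 0.03631353 0.39057602]
```

View pics/w4.png

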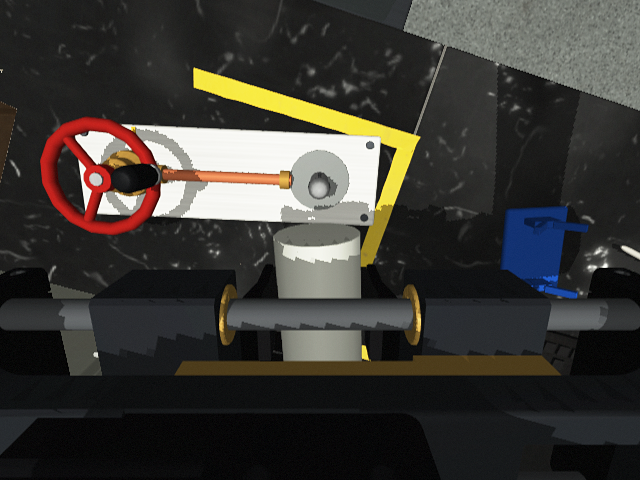

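Request:
apply_moves --moves '[[[0.0045,0,0.03],0],[[0,0,0.04],0],[[0,0,0.035],0],[[0,0,0.02],0],[[0,0,0],0]]'

```text
time_s: 10.83
tcp_pos: [0.531, 0.0566, 0.1181]
ee_rot: [[-0.958, -0.286, -0.011], [-0.286, 0.958, -0.003], [0.011, -0.0, -1.0]]
wrist_force: [0.2, -0.1, -1.6]
gripper_width: 0.433
gripper_force: 28.6
```

Request:
apply_moves --moves '[[[0,0,0.004],0],[[0,0,0.004],0],[[0,0,0.004],0],[[0,0,0],0]]'

```text
time_s: 11.17
tcp_pos: [0.535, 0.057, 0.1118]
ee_rot: [[-0.958, -0.286, 0.001], [-0.286, 0.958, 0.001], [-0.001, 0.0, -1.0]]
wrist_force: [-0.0, 0.2, 0.0]
gripper_width: 0.433
gripper_force: 28.6
```

Request:
apply_moves --moves '[[[0,0,0.003],0],[[0,0,0.003],0],[[0,0,0.003],0]]'

```text
time_s: 11.42
tcp_pos: [0.5368, 0.0571, 0.104]
ee_rot: [[-0.958, -0.287, 0.005], [-0.287, 0.958, 0.001], [-0.005, -0.001, -1.0]]
wrist_force: [2.5, 0.0, 5.9]
gripper_width: 0.432
gripper_force: 29.3
```

Request:
apply_moves --moves '[[[0,0,0.003],0],[[0,0,0.003],0],[[0,0,0],0]]'

```text
time_s: 11.67
tcp_pos: [0.5388, 0.0575, 0.0987]
ee_rot: [[-0.958, -0.288, 0.01], [-0.288, 0.958, 0.002], [-0.01, -0.001, -1.0]]
wrist_force: [3.9, -0.8, 6.0]
gripper_width: 0.432
gripper_force: 29.9
```

Run:
```python
from h import *
s=st()
p=imaging.capture("wrist");cv2.imwrite("pics/w5.png",p["frame"])
```

```text
11.67 [0.5388 0.0575 0.0987] [[-0.958, -0.288, 0.01], [-0.288, 0.958, 0.002], [-0.01, -0.001, -1.0]] [ 3.9 -0.8  6. ] 37.5 29.89952326657658 [ 23.3  22.4 -22.4   0.2 -44.7 -96.7]
```

View pics/w5.png

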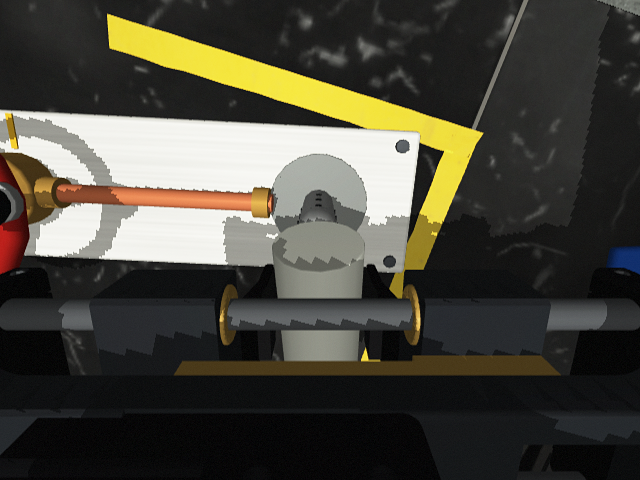

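Request:
apply_moves --moves '[[[0.002,0,0.003],0],[[0.002,0,0.003],0],[[0.001,0,0.003],0],[[0,0,0.003],0],[[0,0,0],0]]'

```text
time_s: 12.13
tcp_pos: [0.5382, 0.058, 0.0882]
ee_rot: [[-0.957, -0.289, 0.02], [-0.289, 0.957, 0.005], [-0.02, -0.001, -1.0]]
wrist_force: [8.9, 2.6, 4.0]
gripper_width: 0.426
gripper_force: 30.1
```

Run:
```python
from h import *
s=st()
c=np.array(s["tcp_pos"]);u=-np.array(s["ee_rot"])[:2,0]
p=imaging.capture("wrist");L=models.cut_out(p,"tube");
if L:
  m=L[0]["region"]
  print(round(L[0]["confidence"],2))
  y,x=np.nonzero(m[:290]);print(x.min(),x.max(),y.min(),y.max(),len(x))
  for a in range(0,91,10):
    S=sil(p,tubepts(c,u,a,.033))[:290]>0;y,x=np.nonzero(S);print(a,len(x) and(x.min(),x.max(),y.min(),len(x)),round((m[:290]&S).sum()/(m[:290]|S).sum(),2))
```

```text
12.13 [0.5382 0.058  0.0882] [[-0.957, -0.289, 0.02], [-0.289, 0.957, 0.005], [-0.02, -0.001, -1.0]] [8.9 2.6 4. ] 37.1 30.051487163682395 [ 23.4  22.9 -23.5   0.2 -42.4 -96.8]
0.88
269 368 233 289 4694
0 (np.int64(276), np.int64(363), np.int64(222), 5648) 0.73
10 (np.int64(274), np.int64(364), np.int64(220), 5853) 0.72
20 (np.int64(272), np.int64(366), np.int64(220), 5887) 0.74
30 (np.int64(271), np.int64(367), np.int64(222), 5680) 0.8
40 (np.int64(270), np.int64(369), np.int64(228), 5179) 0.91
50 (np.int64(269), np.int64(370), np.int64(236), 4336) 0.9
60 (np.int64(269), np.int64(369), np.int64(248), 3119) 0.66
70 (np.int64(275), np.int64(364), np.int64(255), 2068) 0.44
80 (np.int64(279), np.int64(359), np.int64(236), 3199) 0.68
90 (np.int64(279), np.int64(360), np.int64(217), 4570) 0.7
```

Request:
apply_moves --moves '[[[0,0,-0.025],0],[[0,0,-0.035],0],[[0,0,-0.035],0],[[0.015,0,-0.01],0],[[0.03,0,0],0]]'

```text
time_s: 12.65
tcp_pos: [0.4908, 0.0437, 0.1929]
ee_rot: [[-0.958, -0.287, 0.01], [-0.287, 0.958, 0.003], [-0.01, -0.0, -1.0]]
wrist_force: [0.0, -0.3, -0.1]
gripper_width: 0.426
gripper_force: 30.0
```

Request:
apply_moves --moves '[[[0.035,0,0],0],[[0.025,0,0],0],[[0.015,0,0],0],[[0,0,0.01],0],[[0,0,0],0]]'

```text
time_s: 13.07
tcp_pos: [0.413, 0.0203, 0.1785]
ee_rot: [[-0.958, -0.285, -0.002], [-0.285, 0.958, 0.0], [0.002, 0.001, -1.0]]
wrist_force: [0.5, -1.0, -1.4]
gripper_width: 0.427
gripper_force: 30.0
```

```bash
cat >> h.py <<'E'
def tilt(lo=0,hi=110,step=5,lc=.033,row=290):
    s=st();c=np.array(s["tcp_pos"]);u=-np.array(s["ee_rot"])[:2,0]
    p=imaging.capture("wrist");L=models.cut_out(p,"tube")
    if L:
        m=L[0]["region"][:row];y,x=np.nonzero(m);print(round(L[0]["confidence"],2),len(x) and (x.min(),x.max(),y.min()))
        B=[]
        for a in range(lo,hi,step):
            S=sil(p,tubepts(c,u,a,lc))[:row]>0;B.append((round((m&S).sum()/(m|S).sum(),2),a))
        print(sorted(B)[-4:])
    L=models.place_of(p,"peg_seat")
    if L: print("seat",L[0]["confidence"],np.round(onz(p,L[0]["at"],.016),4))
    d=np.array([.509,.049])-c[:2];print("peg rel: ahead",round(d@u,4),"tool y",round(d@np.array(s["ee_rot"])[:2,1],4))
    return p
E
python3 -c "
from h import *
p=tilt()"
```

```text
13.07 [0.413  0.0203 0.1785] [[-0.958, -0.285, -0.002], [-0.285, 0.958, 0.0], [0.002, 0.001, -1.0]] [ 0.5 -1.  -1.4] 37.1 29.988605917101268 [ 25.5   4.8 -32.7  -0.1 -52.5 -98.9]
0.59 (np.int64(270), np.int64(367), np.int64(231))
[(np.float64(0.87), 35), (np.float64(0.89), 50), (np.float64(0.92), 40), (np.float64(0.97), 45)]
peg rel: ahead 0.1002 tool y 0.0001
```

Request:
apply_moves --moves '[[[0,0,0.025],0],[[0,0,0.03],0],[[-0.006,0,0.013],0],[[-0.012,0,0],0],[[-0.006,0,0],0]]'

```text
time_s: 13.63
tcp_pos: [0.4306, 0.0249, 0.1083]
ee_rot: [[-0.959, -0.284, -0.022], [-0.284, 0.959, -0.008], [0.023, -0.001, -1.0]]
wrist_force: [-22.1, -2.0, 7.3]
gripper_width: 0.427
gripper_force: 30.0
```

Request:
apply_moves --moves '[[[-0.005,0,0],0],[[-0.005,0,0],0],[[-0.005,0,0],0],[[-0.005,0,0],0],[[0,0,0],0]]'

```text
time_s: 14.05
tcp_pos: [0.4357, 0.0247, 0.1049]
ee_rot: [[-0.959, -0.279, -0.052], [-0.278, 0.96, -0.018], [0.055, -0.002, -0.998]]
wrist_force: [-32.5, -10.0, 10.0]
gripper_width: 0.426
gripper_force: 30.0
```

```bash
python3 -c "
from h import *
p=tilt()"
```

```text
14.05 [0.4357 0.0247 0.1049] [[-0.959, -0.279, -0.052], [-0.278, 0.96, -0.018], [0.055, -0.002, -0.998]] [-32.5 -10.   10. ] 37.1 30.001221724867833 [ 24.5  14.6 -33.6  -0.5 -45.  -98. ]
0.57 (np.int64(267), np.int64(366), np.int64(216))
[(np.float64(0.9), 30), (np.float64(0.91), 15), (np.float64(0.92), 20), (np.float64(0.92), 25)]
peg rel: ahead 0.077 tool y 0.0029
```

```bash
python3 -c "
from h import *
P=[imaging.capture(n) for n in('wrist','side','scene')]
c=np.array(r.sense()['tcp_pos']);o=[cv2.resize(P[0]['frame'][140:400,170:470],(390,338))]
for p in P[1:]:
    a,b=proj(p,c).astype(int);print(a,b);q=p['frame'][max(b-60,0):b+60,max(a-68,0):a+68];o.append(cv2.resize(q,(390,338),interpolation=cv2.INTER_CUBIC))
o.append(o[0]*0)
cv2.imwrite('pics/c6.png',cv2.resize(np.vstack([np.hstack(o[:2]),np.hstack(o[2:])]),(690,598)))
"
```

```text
288 267
276 236
```

View pics/c6.png

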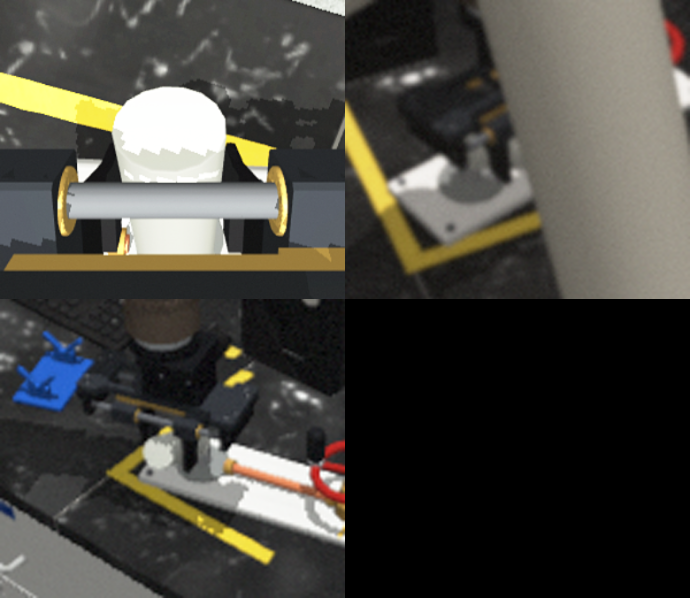

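```bash
cat >> h.py <<'E'
def fit(row=295,off=0):
    s=st();c=np.array(s["tcp_pos"]);R=np.array(s["ee_rot"]);u=-R[:2,0]/np.linalg.norm(R[:2,0]);
    p=imaging.capture("wrist");L=models.cut_out(p,"tube");B=[]
    if L:
        m=L[0]["region"][:row];print("conf",L[0]["confidence"])
        for lc in np.arange(.015,.066,.004):
            for a in range(0,111,5):
                for dz in(-.005,0,.005):
                    S=sil(p,tubepts(c+np.array([0,0,dz]),u,a,lc))[:row]>0;B.append((round((m&S).sum()/(m|S).sum(),3),a,round(lc,3),dz))
        print(sorted(B)[-8:])
    d=np.array([.509,.049])-c[:2];print("peg ahead",round(d@u,4),"tool y",round(d@R[:2,1],4))
    return p
E
python3 -c "
from h import *
fit()"
```

```text
14.35 [0.4357 0.0248 0.1051] [[-0.959, -0.279, -0.051], [-0.278, 0.96, -0.017], [0.053, -0.002, -0.999]] [-33.   -8.5  10.6] 37.5 30.00134752115855 [ 24.5  14.5 -33.6  -0.4 -44.9 -98. ]
peg ahead 0.0771 tool y 0.0028
```

Request:
apply_moves --moves '[[[0.02,0,0],0],[[0.02,0,0],0],[[0.01,0,-0.03],0],[[0,0,-0.04],0],[[0,0,0],0]]'

```text
time_s: 14.87
tcp_pos: [0.4138, 0.0205, 0.1881]
ee_rot: [[-0.958, -0.288, 0.014], [-0.288, 0.958, 0.003], [-0.015, -0.001, -1.0]]
wrist_force: [1.8, 1.1, -0.0]
gripper_width: 0.429
gripper_force: 30.0
```

```bash
python3 -c "
from h import *
fit();fit()"
```

```text
14.87 [0.4138 0.0205 0.1881] [[-0.958, -0.288, 0.014], [-0.288, 0.958, 0.003], [-0.015, -0.001, -1.0]] [ 1.8  1.1 -0. ] 37.3 30.000018142147297 [ 25.7   3.7 -32.4   0.2 -53.  -99.1]
conf 0.88
[(np.float64(0.946), 35, np.float64(0.035), -0.005), (np.float64(0.947), 30, np.float64(0.035), -0.005), (np.float64(0.95), 10, np.float64(0.035), 0.005), (np.float64(0.951), 30, np.float64(0.035), 0), (np.float64(0.953), 20, np.float64(0.035), 0.005), (np.float64(0.956), 15, np.float64(0.035), 0.005), (np.float64(0.956), 25, np.float64(0.035), 0), (np.float64(0.957), 40, np.float64(0.039), -0.005)]
peg ahead 0.0993 tool y -0.0001
14.97 [0.4108 0.02   0.1832] [[-0.958, -0.286, 0.005], [-0.286, 0.958, 0.002], [-0.006, 0.001, -1.0]] [ 0.5  0.5 -1.1] 37.1 29.999778411459157 [ 25.7   4.1 -32.8   0.  -52.8 -99.1]
conf 0.92
[(np.float64(0.939), 20, np.float64(0.035), 0), (np.float64(0.945), 30, np.float64(0.035), -0.005), (np.float64(0.946), 15, np.float64(0.035), 0.005), (np.float64(0.946), 20, np.float64(0.035), 0.005), (np.float64(0.946), 35, np.float64(0.039), 0), (np.float64(0.95), 45, np.float64(0.043), -0.005), (np.float64(0.955), 25, np.float64(0.035), 0), (np.float64(0.957), 40, np.float64(0.039), -0.005)]
peg ahead 0.1024 tool y -0.0002
```

```bash
cat >> h.py <<'E'
def pts():
    s=r.sense();c=np.array(s["tcp_pos"]);R=np.array(s["ee_rot"]);u=-R[:,0]
    P={n:imaging.capture(n) for n in("wrist","scene","side")}
    for t in("tube","tube_mid","tube_mouth"):
        for n,p in P.items():
            L=models.place_of(p,t)
            if L and L[0]["confidence"]>.3:
                e,d=ray(p,L[0]["at"]);nrm=R[:,1];k=((c-e)@nrm)/(d@nrm) if abs(d@nrm)>.15 else None
                if n=="wrist" or k is None: # report the angle locus: point for several depths
                    o=[((e+d*q-c)) for q in ((c+[0,0,z]-e)[2]/d[2] for z in(0,.02,.04))];print(t,n,round(L[0]["confidence"],2),"locus z0,20,40:",[round(x@u*1000) for x in o])
                else:
                    x=e+d*k-c;print(t,n,round(L[0]["confidence"],2),"in plane fwd",round(x@u*1000),"up",round(x[2]*1000))
    return P
E
python3 -c "
from h import *
P=pts()
a=P['wrist']['frame'][150:330,220:420];c=proj(P['scene'],r.sense()['tcp_pos']).astype(int);d=proj(P['side'],r.sense()['tcp_pos']).astype(int)
f=lambda n,c:cv2.resize(P[n]['frame'][c[1]-40:c[1]+50,c[0]-50:c[0]+50],(400,360),interpolation=cv2.INTER_CUBIC)
cv2.imwrite('pics/c7.png',np.hstack([cv2.resize(a,(400,360)),f('scene',c)]))
"
```

```text
tube wrist 0.73 locus z0,20,40: [-26, -32, -39]
tube scene 0.59 in plane fwd -41 up 33
tube side 0.92 in plane fwd -39 up 35
tube_mid wrist 0.72 locus z0,20,40: [12, 0, -11]
tube_mid scene 0.46 in plane fwd 6 up -8
tube_mid side 0.66 in plane fwd 17 up -10
tube_mouth scene 0.8 in plane fwd 61 up -32
tube_mouth side 0.57 in plane fwd 64 up -32
```

View pics/c7.png

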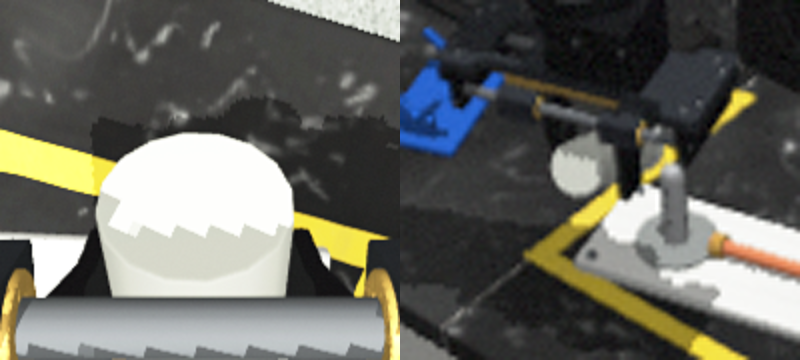

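Request:
apply_moves --moves '[[[-0.025,0,0],0],[[-0.04,0,0],0],[[-0.04,0,0],0],[[-0.024,0,0.005],0],[[0,0,0.02],0]]'

```text
time_s: 16.08
tcp_pos: [0.54, 0.0583, 0.1585]
ee_rot: [[-0.958, -0.287, 0.01], [-0.287, 0.958, 0.002], [-0.011, -0.001, -1.0]]
wrist_force: [0.3, -0.0, -0.8]
gripper_width: 0.428
gripper_force: 30.0
```

Request:
apply_moves --moves '[[[0,0,0.03],0],[[0,0,0.025],0],[[0,0,0.004],0],[[0,0,0.0],0],[[0,0,0],0]]'

```text
time_s: 16.5
tcp_pos: [0.5328, 0.0561, 0.0979]
ee_rot: [[-0.958, -0.286, -0.0], [-0.286, 0.958, -0.0], [0.0, -0.0, -1.0]]
wrist_force: [-0.6, 0.6, -1.7]
gripper_width: 0.427
gripper_force: 30.0
```

```bash
python3 -c "
from h import *
s=st();c=np.array(s['tcp_pos']);R=np.array(s['ee_rot']);d=np.array([.509,.049])-c[:2];print(d@-R[:2,0],d@R[:2,1])"
```

```text
16.5 [0.5328 0.0561 0.0979] [[-0.958, -0.286, -0.0], [-0.286, 0.958, -0.0], [0.0, -0.0, -1.0]] [-0.6  0.6 -1.7] 37.1 29.96974532718113 [ 23.4  22.2 -22.8   0.  -45.  -96.8]
-0.024821525266600152 2.624125201649858e-05
```

Request:
apply_moves --moves '[[[0,0,0.003],0],[[0,0,0.003],0],[[0.001,0,0.003],0],[[0.001,0,0.003],0],[[0.0,0,0.0],0]]'

```text
time_s: 16.92
tcp_pos: [0.5349, 0.0568, 0.0883]
ee_rot: [[-0.958, -0.288, 0.01], [-0.288, 0.958, 0.003], [-0.011, -0.0, -1.0]]
wrist_force: [4.0, 1.1, 6.0]
gripper_width: 0.433
gripper_force: 30.0
```

Request:
apply_moves --moves '[[[0.001,0,0.003],0],[[0.001,0,0.002],0],[[0,0,0],0]]'

```text
time_s: 17.17
tcp_pos: [0.5355, 0.0574, 0.0849]
ee_rot: [[-0.957, -0.289, 0.016], [-0.289, 0.957, 0.005], [-0.017, -0.0, -1.0]]
wrist_force: [6.3, 3.0, 8.6]
gripper_width: 0.425
gripper_force: 30.2
```

```bash
python3 -c "
from h import *
P=pts()
s=st();c=np.array(s['tcp_pos']);R=np.array(s['ee_rot']);d=np.array([.509,.049])-c[:2];print(d@-R[:2,0],d@R[:2,1])"
```

```text
tube wrist 0.66 locus z0,20,40: [-8, -17, -26]
tube scene 0.7 in plane fwd -27 up 36
tube_mid scene 0.53 in plane fwd -13 up 14
tube_mid side 0.35 in plane fwd -499 up 353
tube_mouth scene 0.77 in plane fwd 26 up -33
tube_mouth side 0.72 in plane fwd -454 up 252
17.77 [0.5355 0.0574 0.0849] [[-0.957, -0.289, 0.016], [-0.289, 0.957, 0.005], [-0.017, -0.0, -1.0]] [5.4 3.1 8.6] 37.2 30.162955849925766 [ 23.5  23.  -23.9   0.2 -42.1 -96.8]
-0.02779822756685352 -0.00043868006747424006
```

Request:
apply_moves --moves '[[[0.001,0,0.003],0],[[0,0,0.001],0],[[0,0,-0.015],0],[[0,0,-0.03],0],[[0,0,-0.035],0]]'

```text
time_s: 18.18
tcp_pos: [0.5263, 0.0542, 0.1561]
ee_rot: [[-0.958, -0.285, -0.004], [-0.285, 0.958, -0.001], [0.005, 0.0, -1.0]]
wrist_force: [0.9, 0.4, -0.9]
gripper_width: 0.418
gripper_force: 29.9
```

Request:
apply_moves --moves '[[[0.01,0,-0.02],0],[[0.025,0,0],0],[[0.02,0,0],0],[[0.0,0,0.0],0],[[0,0,0],0]]'

```text
time_s: 18.6
tcp_pos: [0.4744, 0.0386, 0.1771]
ee_rot: [[-0.958, -0.286, 0.001], [-0.286, 0.958, 0.001], [-0.002, 0.0, -1.0]]
wrist_force: [0.6, 0.2, -0.7]
gripper_width: 0.423
gripper_force: 29.9
```

```bash
python3 -c "
from h import *
P=pts()
s=st();c=np.array(s['tcp_pos']);R=np.array(s['ee_rot']);d=np.array([.509,.049])-c[:2];print(d@-R[:2,0],d@R[:2,1])"
```

```text
tube wrist 0.71 locus z0,20,40: [-5, -14, -24]
tube scene 0.71 in plane fwd -39 up 46
tube side 0.74 in plane fwd -33 up 56
tube_mid scene 0.81 in plane fwd -7 up 5
tube_mid side 0.81 in plane fwd 15 up -11
tube_mouth scene 0.7 in plane fwd 47 up -50
tube_mouth side 0.85 in plane fwd 51 up -51
19.2 [0.4753 0.039  0.1761] [[-0.958, -0.286, -0.0], [-0.286, 0.958, -0.0], [0.0, -0.0, -1.0]] [ 1.2  0.5 -1.7] 36.6 29.92061499111969 [ 24.3  11.3 -25.2   0.  -53.5 -97.7]
0.035158847928010516 -9.70707890006993e-06
```

Request:
apply_moves --moves '[[[0.003,0,0.02],0],[[0,0,0.018],0],[[0,0,0.006],0],[[0.0,0,0.004],0],[[0,0,0],0]]'

```text
time_s: 19.62
tcp_pos: [0.4692, 0.0369, 0.1293]
ee_rot: [[-0.958, -0.286, -0.007], [-0.286, 0.958, -0.003], [0.008, -0.001, -1.0]]
wrist_force: [-11.8, 0.7, 16.5]
gripper_width: 0.419
gripper_force: 23.9
```

```bash
python3 -c "
from h import *
P={n:imaging.capture(n) for n in('scene','side','wrist')}
s=st();c=np.array(s['tcp_pos']);R=np.array(s['ee_rot']);d=np.array([.509,.049])-c[:2];print(d@-R[:2,0],d@R[:2,1])
o=[]
for n in('scene','side'):
    a,b=proj(P[n],c-np.array([0,0,.03])).astype(int);o.append(cv2.resize(P[n]['frame'][b-45:b+45,a-50:a+50],(400,360),interpolation=cv2.INTER_CUBIC))
cv2.imwrite('pics/c8.png',np.hstack(o))"
```

```text
19.77 [0.4692 0.0369 0.1294] [[-0.958, -0.286, -0.007], [-0.286, 0.958, -0.003], [0.007, -0.001, -1.0]] [-11.6  -0.8  15.4] 36.6 23.958813804874808 [ 24.3  14.3 -29.3  -0.  -46.8 -97.7]
0.0415945412135537 0.0002250488523246677
```

View pics/c8.png

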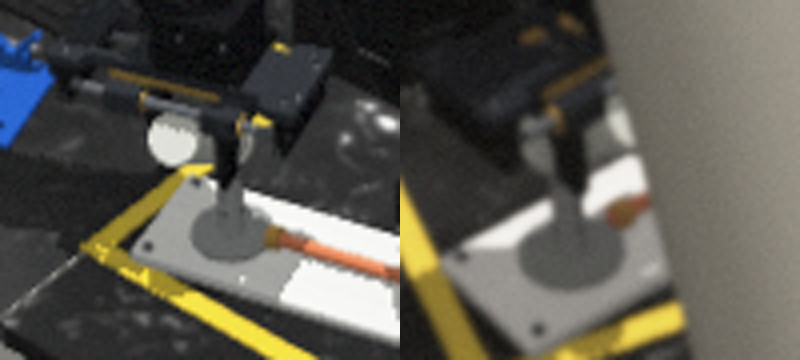

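Request:
apply_moves --moves '[[[0,0,-0.015],0],[[-0.007,0,0],0],[[0,0,0],0],[[0,0,0.009],0],[[0,0,0.004],0]]'

```text
time_s: 20.18
tcp_pos: [0.4789, 0.0401, 0.129]
ee_rot: [[-0.958, -0.286, -0.001], [-0.286, 0.958, -0.0], [0.001, 0.0, -1.0]]
wrist_force: [-1.2, 0.0, 5.2]
gripper_width: 0.42
gripper_force: 23.0
```

Request:
apply_moves --moves '[[[0,0,0.003],0],[[0,0,0],0]]'

```text
time_s: 20.35
tcp_pos: [0.4802, 0.0407, 0.1265]
ee_rot: [[-0.958, -0.286, 0.002], [-0.286, 0.958, 0.001], [-0.002, 0.0, -1.0]]
wrist_force: [3.4, 1.4, 0.2]
gripper_width: 0.418
gripper_force: 23.2
```

```bash
cat >> h.py <<'E'
def rel():
    s=r.sense();c=np.array(s['tcp_pos']);R=np.array(s['ee_rot']);d=np.array([.509,.049])-c[:2];print("ahead",round(d@-R[:2,0],4),round(d@R[:2,1],4),"z",round(c[2],4))
E
python3 -c "
from h import *
rel();pts();st()"
```

```text
ahead 0.03 -0.0003 z 0.1265
tube wrist 0.64 locus z0,20,40: [-22, -29, -36]
tube scene 0.71 in plane fwd -28 up 27
tube side 0.75 in plane fwd -36 up 51
tube_mid scene 0.71 in plane fwd -9 up 28
tube_mid side 0.47 in plane fwd -3 up 19
tube_mouth scene 0.66 in plane fwd 33 up -8
tube_mouth side 0.53 in plane fwd -448 up 316
20.95 [0.4794 0.0403 0.1275] [[-0.958, -0.286, 0.001], [-0.286, 0.958, 0.0], [-0.001, 0.0, -1.0]] [ 3.5  3.3 -0.1] 36.5 23.169947132482775 [ 24.2  15.2 -28.4   0.  -46.4 -97.6]
```

Request:
apply_moves --moves '[[[0,0,-0.015],0],[[0,0,-0.03],0],[[0,0,-0.005],0],[[0,0,0],0],[[0,0,0],0]]'

```text
time_s: 21.37
tcp_pos: [0.4773, 0.0394, 0.1764]
ee_rot: [[-0.959, -0.285, -0.004], [-0.285, 0.959, -0.001], [0.004, 0.0, -1.0]]
wrist_force: [-0.1, -1.2, -0.8]
gripper_width: 0.423
gripper_force: 23.2
```

```bash
cat >> h.py <<'E'
from scipy.optimize import least_squares
def lsq(k=2,cams=("wrist","scene","side")):
    rel();s=r.sense();c=np.array(s["tcp_pos"]);R=np.array(s["ee_rot"]);u=-R[:,0];ob=[]
    for _ in range(k):
        for n in cams:
            p=imaging.capture(n);
            for t,l in(("tube",0),("tube_mid",.055),("tube_mouth",.11)):
                for d in models.place_of(p,t)[:1]:
                    if d["confidence"]>.4: ob.append((p,n,t,l,np.array(d["at"])*[640,480],d["confidence"]))
    def pos(q,l):
        a,lc,dz=q;ax=u*np.cos(a)+np.array([0,0,-np.sin(a)]);return c+np.array([0,0,dz])+ax*(l-lc)
    W=lambda n:1.0 if n=="wrist" else 2.0
    f=lambda q:np.concatenate([(proj(p,pos(q,l))-uv)*W(n)*cf for p,n,t,l,uv,cf in ob]+[[(q[1]-.043)/.004,q[2]/.004]])
    best=min((least_squares(f,[a,.043,0],loss="soft_l1",f_scale=4) for a in(.5,1,1.4)),key=lambda z:z.cost)
    print("tilt",round(np.degrees(best.x[0]),1),"lc,dz",np.round(best.x[1:]*1000,1),"cost",round(best.cost,1),len(ob))
    for p,n,t,l,uv,cf in ob: print(n,t,round(cf,2),np.round(proj(p,pos(best.x,l))-uv),end="; ")
    print()
E
python3 -c "
from h import *
lsq()"
```

```text
ahead 0.0332 0.0002 z 0.1764
tilt 41.8 lc,dz [52.9 18.5] cost 320.0 14
wrist tube 0.69 [-4.  4.]; scene tube 0.54 [ 1. -2.]; scene tube_mid 0.52 [ 3. -2.]; scene tube_mouth 0.52 [2. 1.]; side tube 0.9 [-2.  1.]; side tube_mid 0.8 [ 1. -5.]; side tube_mouth 0.58 [0. 0.]; wrist tube 0.76 [-1. -3.]; scene tube 0.5 [ 1. -1.]; scene tube_mid 0.55 [4. 2.]; scene tube_mouth 0.46 [59. -7.]; side tube 0.91 [0. 3.]; side tube_mid 0.56 [ 1. -3.]; side tube_mouth 0.95 [4. 1.];
```

Request:
apply_moves --moves '[[[-0.01,0.02,0],0],[[-0.0192,0.035,0],0],[[-0.0192,0.035,0],0],[[-0.0192,0.035,0],0],[[-0.0192,0.035,0],0]]'

```text
time_s: 22.98
tcp_pos: [0.5166, 0.2199, 0.1774]
ee_rot: [[-0.958, -0.286, 0.0], [-0.286, 0.958, 0.0], [-0.0, 0.0, -1.0]]
wrist_force: [1.4, -1.0, -0.2]
gripper_width: 0.42
gripper_force: 23.2
```

Request:
apply_moves --moves '[[[-0.0192,0.035,0],0],[[-0.0192,0.035,0],0],[[-0.0093,0.018,0.01],0],[[0,0,0.03],0],[[0,0,0.03],0]]'

```text
time_s: 23.4
tcp_pos: [0.5378, 0.3188, 0.1073]
ee_rot: [[-0.958, -0.288, 0.003], [-0.288, 0.958, 0.003], [-0.004, 0.002, -1.0]]
wrist_force: [0.8, -0.1, -1.5]
gripper_width: 0.417
gripper_force: 23.2
```

Request:
apply_moves --moves '[[[0,0,0.02],0],[[0,0,0.006],0],[[0,0,0.004],0],[[0,0,0.0],0]]'

```text
time_s: 23.73
tcp_pos: [0.5374, 0.3163, 0.0773]
ee_rot: [[-0.958, -0.286, 0.0], [-0.286, 0.958, -0.0], [-0.0, -0.0, -1.0]]
wrist_force: [0.0, 0.4, -0.4]
gripper_width: 0.415
gripper_force: 23.2
```

Request:
apply_moves --moves '[[[0,0,0.005],0],[[0,0,0.005],0],[[0,0,0.005],0],[[0,0,0.0],0]]'

```text
time_s: 24.07
tcp_pos: [0.5392, 0.3185, 0.0636]
ee_rot: [[-0.958, -0.287, 0.006], [-0.287, 0.958, 0.005], [-0.007, 0.003, -1.0]]
wrist_force: [2.6, 3.8, -1.0]
gripper_width: 0.42
gripper_force: 23.2
```

Request:
apply_moves --moves '[[[0,0,0.005],0],[[0,0,0.005],0],[[0,0,0.005],0],[[0,0,0.0],0]]'

```text
time_s: 24.4
tcp_pos: [0.5381, 0.3187, 0.0483]
ee_rot: [[-0.958, -0.287, 0.004], [-0.287, 0.958, 0.005], [-0.005, 0.003, -1.0]]
wrist_force: [0.9, 5.8, 2.1]
gripper_width: 0.419
gripper_force: 24.3
```

```bash
python3 -c "
from h import *
lsq(1)"
```

```text
ahead -0.1054 -0.25 z 0.0483
tilt 22.2 lc,dz [49.5 25. ] cost 76.8 7
wrist tube 0.66 [ 1. -1.]; wrist tube_mid 0.86 [-2.  0.]; scene tube_mid 0.66 [ 3. -5.]; scene tube_mouth 0.7 [-0.  2.]; side tube 0.93 [-3.  3.]; side tube_mid 0.74 [ 0. -4.]; side tube_mouth 0.77 [-1.  3.];
```

Request:
apply_moves --moves '[[[0,0.002,0.004],0],[[0,0.001,0.004],0],[[0,0,0.003],0],[[0,0,0.0],0]]'

```text
time_s: 25.33
tcp_pos: [0.5359, 0.321, 0.0377]
ee_rot: [[-0.958, -0.287, 0.001], [-0.287, 0.958, 0.003], [-0.002, 0.002, -1.0]]
wrist_force: [-5.0, 5.8, 6.9]
gripper_width: 0.422
gripper_force: 25.5
```

```bash
python3 -c "
from h import *
lsq(1);st()"
```

```text
ahead -0.1039 -0.2529 z 0.0377
tilt 5.1 lc,dz [44.7 20. ] cost 36.2 6
wrist tube 0.89 [-2.  0.]; wrist tube_mid 0.69 [ 2. -2.]; scene tube_mid 0.42 [ 1. -1.]; side tube 0.64 [-3.  3.]; side tube_mid 0.82 [-2. -1.]; side tube_mouth 0.62 [1. 1.]; 
25.93 [0.5359 0.3211 0.0378] [[-0.958, -0.287, 0.001], [-0.287, 0.958, 0.003], [-0.002, 0.002, -1.0]] [-5.3  5.7  7.5] 36.9 25.390074118072334 [ 4.57e+01  3.36e+01 -1.28e+01 -1.00e-01 -4.34e+01 -1.19e+02]
```

Request:
apply_moves --moves '[[[0,0,0],0],[[0,0,0],0],[[0,0,0],0],[[0,0,0],0]]' --hand 0.056

```text
time_s: 26.27
tcp_pos: [0.5358, 0.3181, 0.0357]
ee_rot: [[-0.958, -0.285, -0.001], [-0.285, 0.958, -0.002], [0.002, -0.001, -1.0]]
wrist_force: [0.5, -0.3, -0.7]
gripper_width: 0.607
gripper_force: 0.0
```

```bash
python3 -c "
from h import *
lsq(2);st()"
```

```text
ahead -0.1024 -0.2503 z 0.0357
tilt -22.1 lc,dz [47.5 15. ] cost 119.0 14
wrist tube 0.93 [-10.  -1.]; wrist tube_mid 0.75 [-7.  5.]; scene tube 0.61 [ 1. -1.]; scene tube_mouth 0.68 [2. 1.]; side tube 0.83 [-1.  1.]; side tube_mid 0.65 [ 1. -2.]; side tube_mouth 0.55 [2. 2.]; wrist tube 0.62 [-13.  -0.]; scene tube 0.63 [2. 0.]; scene tube_mid 0.71 [2. 2.]; scene tube_mouth 0.53 [3. 2.]; side tube 0.65 [2. 2.]; side tube_mid 0.85 [ 0. -1.]; side tube_mouth 0.86 [ 1. -1.]; 
27.47 [0.5362 0.319  0.0363] [[-0.958, -0.286, 0.0], [-0.286, 0.958, 0.0], [-0.0, 0.0, -1.0]] [-0.1  0.1  0.5] 56.0 0.0 [  45.6   33.7  -12.9   -0.   -43.4 -119. ]
```

Request:
apply_moves --moves '[[[0.004,-0.002,-0.009],0],[[0,0,0],0]]'

```text
time_s: 27.63
tcp_pos: [0.5331, 0.316, 0.0468]
ee_rot: [[-0.958, -0.286, 0.001], [-0.286, 0.958, 0.001], [-0.001, 0.0, -1.0]]
wrist_force: [0.8, 0.2, 0.9]
gripper_width: 0.647
gripper_force: 0.0
```

Request:
apply_moves --moves '[[[0,0,0],0],[[0,0,0],0],[[0,0,0],0],[[0,0,0],0],[[0,0,0],0]]' --hand 0.03

```text
time_s: 28.05
tcp_pos: [0.5325, 0.3167, 0.0456]
ee_rot: [[-0.958, -0.286, -0.0], [-0.286, 0.958, 0.001], [0.0, 0.001, -1.0]]
wrist_force: [-3.4, 2.1, 3.5]
gripper_width: 0.427
gripper_force: 29.4
```

```bash
python3 -c "
from h import *
lsq(2);st()"
```

```text
ahead -0.0992 -0.2498 z 0.0456
tilt -37.0 lc,dz [48.3 10.9] cost 976.4 16
wrist tube 0.72 [ 1. -1.]; wrist tube_mid 0.71 [1. 2.]; scene tube 0.48 [ 1. -2.]; scene tube_mid 0.71 [-118.  -50.]; scene tube_mouth 0.74 [0. 0.]; side tube 0.67 [-2.  3.]; side tube_mid 0.77 [-1. -1.]; side tube_mouth 0.92 [2. 2.]; wrist tube 0.62 [1. 0.]; wrist tube_mid 0.74 [-0.  1.]; scene tube 0.65 [ 1. -2.]; scene tube_mid 0.51 [5. 2.]; scene tube_mouth 0.56 [0. 1.]; side tube 0.75 [-2.  3.]; side tube_mid 0.79 [ 0. -0.]; side tube_mouth 0.62 [1. 1.]; 
29.25 [0.5326 0.3166 0.0456] [[-0.958, -0.286, -0.0], [-0.286, 0.958, 0.001], [-0.0, 0.001, -1.0]] [-4.7  3.1  2.9] 36.8 29.440854802711556 [  45.7   32.7  -13.2   -0.   -44.1 -119. ]
```

Request:
apply_moves --moves '[[[0,0,0],0],[[0,0,0],0],[[0.005,0,-0.007],0],[[0,0,0],0]]' --hand 0.05

```text
time_s: 29.58
tcp_pos: [0.5281, 0.3142, 0.0531]
ee_rot: [[-0.958, -0.286, 0.001], [-0.286, 0.958, -0.0], [-0.001, -0.0, -1.0]]
wrist_force: [-0.4, 0.7, 0.3]
gripper_width: 0.562
gripper_force: 0.0
```

Request:
apply_moves --moves '[[[0,0,0],0],[[0,0,0],0],[[0,0,0],0],[[0,0,0],0]]' --hand 0.03

```text
time_s: 29.92
tcp_pos: [0.5273, 0.3161, 0.0524]
ee_rot: [[-0.958, -0.286, -0.001], [-0.286, 0.958, 0.002], [-0.0, 0.002, -1.0]]
wrist_force: [-5.1, 6.3, 2.5]
gripper_width: 0.437
gripper_force: 29.2
```

```bash
python3 -c "
from h import *
lsq(1);st()"
```

```text
ahead -0.0939 -0.2507 z 0.0524
tilt -18.8 lc,dz [39.3 -3.5] cost 84.3 7
wrist tube 0.74 [ 4. -6.]; wrist tube_mid 0.96 [-2.  1.]; scene tube 0.57 [ 2. -1.]; scene tube_mid 0.52 [3. 0.]; side tube 0.95 [-4.  2.]; side tube_mid 0.9 [-3. -4.]; side tube_mouth 0.79 [3. 1.]; 
30.52 [0.5272 0.3161 0.0524] [[-0.958, -0.286, -0.001], [-0.286, 0.958, 0.002], [-0.0, 0.002, -1.0]] [-5.   5.3  1.6] 38.6 29.2224001379509 [ 4.600e+01  3.180e+01 -1.360e+01 -1.000e-01 -4.450e+01 -1.192e+02]
```

Request:
apply_moves --moves '[[[0,0.003,-0.01],0],[[0,0,-0.03],0],[[0,-0.01,-0.03],0],[[0.0097,-0.034,-0.015],0],[[0.0097,-0.035,-0.015],0]]'

```text
time_s: 30.93
tcp_pos: [0.5319, 0.2366, 0.1543]
ee_rot: [[-0.958, -0.288, 0.002], [-0.288, 0.958, 0.001], [-0.003, 0.0, -1.0]]
wrist_force: [0.9, -0.3, -1.3]
gripper_width: 0.439
gripper_force: 29.0
```

Request:
apply_moves --moves '[[[0.0097,-0.035,0],0],[[0.0097,-0.035,0],0],[[0.0097,-0.035,0],0],[[0.0097,-0.035,0],0],[[0.0095,-0.032,0],0]]'

```text
time_s: 31.35
tcp_pos: [0.5339, 0.0553, 0.1529]
ee_rot: [[-0.958, -0.285, 0.0], [-0.285, 0.958, -0.0], [-0.0, -0.0, -1.0]]
wrist_force: [0.5, 0.6, -0.9]
gripper_width: 0.438
gripper_force: 29.0
```

Request:
apply_moves --moves '[[[0,0,0],0],[[0,0,0],0]]'

```text
time_s: 31.52
tcp_pos: [0.5341, 0.0555, 0.1527]
ee_rot: [[-0.959, -0.282, 0.0], [-0.282, 0.959, -0.0], [-0.0, -0.0, -1.0]]
wrist_force: [0.2, -0.5, -1.2]
gripper_width: 0.437
gripper_force: 29.0
```

```bash
python3 -c "
from h import *
lsq(1,('wrist','scene'));st()"
```

```text
ahead -0.0259 0.0008 z 0.1527
tilt -38.1 lc,dz [43.2  0.6] cost 44.6 5
wrist tube 0.57 [ 4. -1.]; wrist tube_mid 0.86 [-3. -1.]; scene tube 0.53 [-0.  2.]; scene tube_mid 0.81 [ 6. -1.]; scene tube_mouth 0.75 [ 2. -3.]; 
31.92 [0.5342 0.0584 0.1522] [[-0.958, -0.287, -0.0], [-0.287, 0.958, -0.0], [0.0, -0.0, -1.0]] [-0.2  0.6  0.1] 38.1 28.962392383546103 [ 23.5  18.4 -19.1  -0.  -52.5 -96.9]
```

Request:
apply_moves --moves '[[[0,-0.002,0.008],0],[[0,0,0.006],0],[[0,0,0.004],0],[[0,0,0.004],0],[[0,0,0.004],0]]'

```text
time_s: 32.33
tcp_pos: [0.538, 0.0558, 0.1281]
ee_rot: [[-0.958, -0.288, 0.007], [-0.288, 0.958, -0.0], [-0.007, -0.002, -1.0]]
wrist_force: [3.2, -1.2, 8.0]
gripper_width: 0.428
gripper_force: 29.8
```

Request:
apply_moves --moves '[[[0,0,0.004],0],[[0,0,0.004],0],[[0,0,0.004],0],[[0,0,0.004],0],[[0,0,0],0]]'

```text
time_s: 32.75
tcp_pos: [0.543, 0.0568, 0.1146]
ee_rot: [[-0.957, -0.29, 0.019], [-0.29, 0.957, 0.002], [-0.019, -0.003, -1.0]]
wrist_force: [9.5, -1.7, 10.8]
gripper_width: 0.423
gripper_force: 30.0
```

```bash
python3 -c "
from h import *
lsq(1,('wrist','scene'));st()"
```

```text
ahead -0.0348 0.0023 z 0.1146
tilt 7.0 lc,dz [37.5 -3.2] cost 13.2 5
wrist tube 0.93 [ 1. -1.]; wrist tube_mid 0.74 [0. 0.]; scene tube 0.58 [ 1. -2.]; scene tube_mid 0.57 [ 3. -1.]; scene tube_mouth 0.75 [2. 0.]; 
33.15 [0.5424 0.057  0.1148] [[-0.957, -0.29, 0.018], [-0.29, 0.957, 0.003], [-0.018, -0.003, -1.0]] [ 8.6 -1.6  9.9] 36.8 29.964924314531345 [ 23.2  21.2 -21.3   0.4 -46.4 -96.6]
```

Request:
apply_moves --moves '[[[0.003,0,0.003],0],[[0.003,0,0.003],0],[[0.002,0,0.003],0],[[0.001,0,0.003],0],[[0,0,0.003],0]]'

```text
time_s: 33.57
tcp_pos: [0.5402, 0.0562, 0.1029]
ee_rot: [[-0.956, -0.293, 0.033], [-0.292, 0.956, 0.006], [-0.033, -0.004, -0.999]]
wrist_force: [15.9, -3.8, 13.1]
gripper_width: 0.425
gripper_force: 30.0
```

Request:
apply_moves --moves '[[[0.001,0,0.003],0],[[0.001,0,0.003],0],[[0,0,0.002],0],[[0,0,0],0]]'

```text
time_s: 33.9
tcp_pos: [0.5368, 0.0555, 0.0932]
ee_rot: [[-0.956, -0.291, 0.029], [-0.291, 0.957, 0.006], [-0.029, -0.003, -1.0]]
wrist_force: [16.3, -3.1, 8.5]
gripper_width: 0.422
gripper_force: 30.0
```

```bash
python3 -c "
from h import *
lsq(1,('wrist','scene'));st()"
```

```text
ahead -0.0285 0.0019 z 0.0932
tilt 39.9 lc,dz [29.1  5.9] cost 11.3 4
wrist tube 0.93 [-0. -1.]; scene tube 0.61 [ 1. -2.]; scene tube_mid 0.74 [0. 1.]; scene tube_mouth 0.5 [-2. -0.]; 
34.3 [0.5368 0.0555 0.0932] [[-0.956, -0.291, 0.029], [-0.291, 0.957, 0.006], [-0.029, -0.003, -1.0]] [16.  -1.6  7.5] 36.5 30.00410305879342 [ 23.3  22.2 -23.9   0.5 -42.3 -96.7]
```

Request:
apply_moves --moves '[[[0.002,0.001,0.002],0],[[0.002,0,0.002],0],[[0.001,0,0.002],0],[[0,0,0],0]]'

```text
time_s: 34.63
tcp_pos: [0.5333, 0.0568, 0.0887]
ee_rot: [[-0.956, -0.292, 0.033], [-0.292, 0.956, 0.009], [-0.034, -0.001, -0.999]]
wrist_force: [14.1, 3.3, 13.9]
gripper_width: 0.424
gripper_force: 30.1
```

```bash
python3 -c "
from h import *
lsq(1,('wrist','scene'));st()"
```

```text
ahead -0.0255 -0.0003 z 0.0887
tilt 50.5 lc,dz [39.6 13.5] cost 16.4 4
wrist tube 0.56 [-1. -0.]; scene tube 0.43 [-1.  0.]; scene tube_mid 0.51 [2. 2.]; scene tube_mouth 0.58 [-3. -0.]; 
35.03 [0.5332 0.0571 0.0887] [[-0.956, -0.292, 0.033], [-0.292, 0.957, 0.009], [-0.034, -0.001, -0.999]] [14.8  4.3 14.3] 36.6 30.139397611310415 [ 23.6  22.2 -24.8   0.4 -41.1 -97. ]
```

Request:
apply_moves --moves '[[[0,0,-0.015],0],[[0,0,-0.03],0],[[0.015,0,-0.035],0],[[0.02,0,0],0],[[0,0,0],0]]'

```text
time_s: 35.45
tcp_pos: [0.4831, 0.0414, 0.1625]
ee_rot: [[-0.959, -0.285, 0.0], [-0.285, 0.959, 0.002], [-0.001, 0.001, -1.0]]
wrist_force: [-1.2, 0.2, -0.8]
gripper_width: 0.419
gripper_force: 30.0
```

```bash
python3 -c "
from h import *
lsq(2)"
```

```text
ahead 0.027 -0.0001 z 0.1625
tilt 47.7 lc,dz [20.3 11.8] cost 61.1 12
wrist tube 0.55 [-2.  3.]; scene tube 0.77 [-0. -0.]; scene tube_mid 0.79 [ 1. -0.]; scene tube_mouth 0.73 [3. 3.]; side tube 0.59 [1. 1.]; side tube_mid 0.82 [ 0. -1.]; side tube_mouth 0.95 [ 1. -1.]; wrist tube 0.91 [-2. -1.]; scene tube 0.59 [-1. -0.]; side tube 0.67 [-1.  3.]; side tube_mid 0.72 [ 0. -1.]; side tube_mouth 0.74 [3. 0.];
```

Request:
apply_moves --moves '[[[0.01,0,-0.01],0],[[0.0235,0,0],0],[[0,0,0.005],0],[[0,0,0.01],0],[[0,0,0],0]]'

```text
time_s: 37.07
tcp_pos: [0.4523, 0.0321, 0.155]
ee_rot: [[-0.958, -0.285, -0.003], [-0.285, 0.958, -0.001], [0.003, 0.0, -1.0]]
wrist_force: [-0.6, 0.3, -1.4]
gripper_width: 0.421
gripper_force: 30.0
```

Request:
apply_moves --moves '[[[0,0,0.006],0],[[0,0,0.003],0],[[0,0,0],0]]'

```text
time_s: 37.32
tcp_pos: [0.4533, 0.0324, 0.1465]
ee_rot: [[-0.958, -0.286, -0.001], [-0.286, 0.958, -0.0], [0.002, -0.0, -1.0]]
wrist_force: [-0.2, -0.1, -0.3]
gripper_width: 0.424
gripper_force: 30.0
```

```bash
python3 -c "
from h import *
rel();st()"
```

```text
ahead 0.0582 -0.0 z 0.1465
37.32 [0.4533 0.0324 0.1465] [[-0.958, -0.286, -0.001], [-0.286, 0.958, -0.0], [0.002, -0.0, -1.0]] [-0.2 -0.1 -0.3] 36.9 29.971349104307592 [ 24.7  11.3 -30.3  -0.  -48.4 -98.1]
```

Request:
apply_moves --moves '[[[-0.003,0,0],0],[[-0.003,0,0],0],[[-0.003,0,0],0],[[-0.003,0,0],0]]'

```text
time_s: 37.65
tcp_pos: [0.4612, 0.034, 0.1463]
ee_rot: [[-0.959, -0.285, -0.011], [-0.285, 0.959, -0.004], [0.011, -0.001, -1.0]]
wrist_force: [-7.1, -3.1, 3.5]
gripper_width: 0.421
gripper_force: 30.1
```

Request:
apply_moves --moves '[[[-0.003,0,0],0],[[-0.003,0,0],0],[[-0.003,0,0],0]]'

```text
time_s: 37.9
tcp_pos: [0.4701, 0.0366, 0.1464]
ee_rot: [[-0.959, -0.285, -0.01], [-0.285, 0.959, -0.004], [0.011, -0.001, -1.0]]
wrist_force: [-6.2, -2.9, 3.2]
gripper_width: 0.425
gripper_force: 30.0
```

```bash
python3 -c "
from h import *
lsq(1)"
```

```text
ahead 0.0408 0.0008 z 0.1464
tilt 56.1 lc,dz [33.2 -1.8] cost 1029.8 6
scene tube 0.71 [ 0. -1.]; scene tube_mid 0.79 [3. 1.]; scene tube_mouth 0.66 [ 2. -1.]; side tube 0.58 [1. 2.]; side tube_mid 0.73 [111. -67.]; side tube_mouth 0.77 [1. 1.];
```

Request:
apply_moves --moves '[[[-0.004,0,0],0],[[-0.004,0,0],0],[[-0.004,0,0],0],[[-0.004,0,0],0],[[-0.004,0,0],0]]'

```text
time_s: 38.92
tcp_pos: [0.4894, 0.0422, 0.1464]
ee_rot: [[-0.959, -0.285, -0.01], [-0.285, 0.959, -0.004], [0.011, -0.001, -1.0]]
wrist_force: [-6.6, -2.9, 3.2]
gripper_width: 0.424
gripper_force: 30.0
```

Request:
apply_moves --moves '[[[-0.003,0,0],0],[[-0.003,0,0],0],[[-0.003,0,0],0],[[0,0,0],0]]'

```text
time_s: 39.25
tcp_pos: [0.4986, 0.0449, 0.1464]
ee_rot: [[-0.958, -0.285, -0.009], [-0.285, 0.958, -0.004], [0.01, -0.002, -1.0]]
wrist_force: [-5.2, -3.0, 1.7]
gripper_width: 0.426
gripper_force: 30.0
```

```bash
python3 -c "
from h import *
lsq(1)"
```

```text
ahead 0.0111 0.0009 z 0.1464
tilt 74.0 lc,dz [ 42.5 -12.4] cost 20.9 7
wrist tube 0.8 [-4.  0.]; scene tube 0.61 [1. 0.]; scene tube_mid 0.7 [ 0. -1.]; scene tube_mouth 0.53 [ 1. -0.]; side tube 0.78 [-1.  1.]; side tube_mid 0.87 [-1. -1.]; side tube_mouth 0.93 [ 1. -0.];
```

Request:
apply_moves --moves '[[[-0.004,0,0],0],[[-0.004,0,0],0],[[-0.004,0,0],0],[[-0.004,0,0],0],[[0,0,0],0]]'

```text
time_s: 40.27
tcp_pos: [0.5144, 0.0497, 0.1463]
ee_rot: [[-0.958, -0.285, -0.008], [-0.285, 0.958, -0.004], [0.009, -0.001, -1.0]]
wrist_force: [-4.7, -3.4, 0.8]
gripper_width: 0.422
gripper_force: 30.0
```

```bash
python3 -c "
from h import *
lsq(1)"
```

```text
ahead -0.0054 0.0009 z 0.1463
tilt 80.6 lc,dz [ 46.8 -20.5] cost 59.4 6
wrist tube 0.57 [-2.  4.]; scene tube 0.93 [2. 2.]; scene tube_mid 0.71 [ 2. -1.]; side tube 0.71 [-5.  4.]; side tube_mid 0.94 [-1. -0.]; side tube_mouth 0.81 [-1. -2.];
```

Request:
apply_moves --moves '[[[0.003,0,0.004],0],[[0,0,0.006],0],[[0,0,0.006],0],[[0,0,0.006],0],[[0,0,0.004],0]]'

```text
time_s: 41.28
tcp_pos: [0.5132, 0.0502, 0.1201]
ee_rot: [[-0.958, -0.286, -0.002], [-0.286, 0.958, -0.001], [0.002, -0.0, -1.0]]
wrist_force: [-3.0, -2.0, 1.7]
gripper_width: 0.419
gripper_force: 30.0
```

```bash
python3 -c "
from h import *
st();lsq(1)"
```

```text
41.28 [0.5132 0.0502 0.1201] [[-0.958, -0.286, -0.002], [-0.286, 0.958, -0.001], [0.002, -0.0, -1.0]] [-3.  -2.   1.7] 36.5 30.00045462370269 [ 23.6  18.8 -24.1  -0.  -47.2 -97. ]
ahead -0.0044 0.0 z 0.1201
tilt 79.3 lc,dz [ 53.3 -27.3] cost 88.1 7
wrist tube 0.91 [-1.  1.]; scene tube 0.68 [ 2. -0.]; scene tube_mid 0.84 [ 2. -1.]; scene tube_mouth 0.67 [5. 1.]; side tube 0.92 [-2.  3.]; side tube_mid 0.89 [-4. -1.]; side tube_mouth 0.77 [-3. -1.];
```

Request:
apply_moves --moves '[[[0,0,0.005],0],[[0,0,0.005],0],[[0,0,0.004],0],[[0,0,0.002],0],[[0,0,0],0]]'

```text
time_s: 42.3
tcp_pos: [0.5141, 0.0503, 0.1055]
ee_rot: [[-0.958, -0.286, 0.001], [-0.286, 0.958, -0.0], [-0.0, -0.0, -1.0]]
wrist_force: [-3.5, -3.6, -1.2]
gripper_width: 0.424
gripper_force: 30.0
```

Request:
apply_moves --moves '[[[0,0,0.002],0],[[0,0,0.002],0],[[0,0,0.001],0]]'

```text
time_s: 42.55
tcp_pos: [0.5159, 0.0508, 0.1025]
ee_rot: [[-0.958, -0.287, 0.005], [-0.287, 0.958, 0.0], [-0.005, -0.001, -1.0]]
wrist_force: [-4.0, -2.4, 9.9]
gripper_width: 0.419
gripper_force: 30.0
```

Request:
apply_moves --moves '[[[0,0,0.002],0],[[0,0,0.002],0],[[0,0,0],0]]'

```text
time_s: 42.8
tcp_pos: [0.5199, 0.052, 0.1016]
ee_rot: [[-0.957, -0.289, 0.014], [-0.289, 0.957, 0.002], [-0.014, -0.002, -1.0]]
wrist_force: [-1.6, -2.6, 15.4]
gripper_width: 0.423
gripper_force: 30.0
```

```bash
python3 -c "
from h import *
st();lsq(1)"
```

```text
42.8 [0.5199 0.052  0.1016] [[-0.957, -0.289, 0.014], [-0.289, 0.957, 0.002], [-0.014, -0.002, -1.0]] [-1.6 -2.6 15.4] 36.8 30.001978021516607 [ 23.6  20.4 -25.1   0.3 -43.6 -97. ]
ahead -0.0113 0.0003 z 0.1016
tilt 90.7 lc,dz [30.4 -9.6] cost 100.4 8
wrist tube 0.7 [-2. 14.]; wrist tube_mouth 0.9 [-2.  1.]; scene tube 0.82 [4. 2.]; scene tube_mid 0.9 [ 2. -1.]; scene tube_mouth 0.65 [4. 1.]; side tube 0.61 [-4.  5.]; side tube_mid 0.87 [-1.  0.]; side tube_mouth 0.73 [-1.  2.];
```

Request:
apply_moves --moves '[[[0,0,-0.002],0],[[0,0,0],0],[[0,0,0],0],[[0,0,0],0]]' --hand 0.056

```text
time_s: 43.73
tcp_pos: [0.5151, 0.0512, 0.0987]
ee_rot: [[-0.958, -0.286, 0.003], [-0.286, 0.958, 0.001], [-0.003, 0.0, -1.0]]
wrist_force: [0.6, -0.8, -0.4]
gripper_width: 0.612
gripper_force: 0.0
```

```bash
python3 -c "
from h import *
st();lsq(1)"
```

```text
43.73 [0.5151 0.0512 0.0987] [[-0.958, -0.286, 0.003], [-0.286, 0.958, 0.001], [-0.003, 0.0, -1.0]] [ 0.6 -0.8 -0.4] 53.2 0.0 [ 23.7  20.5 -25.4   0.  -43.9 -97. ]
ahead -0.0064 -0.0003 z 0.0987
tilt 85.2 lc,dz [40.  -7.3] cost 124.5 9
wrist tube 0.77 [2. 1.]; wrist tube_mid 0.6 [4. 7.]; wrist tube_mouth 0.75 [  5. -19.]; scene tube 0.75 [1. 2.]; scene tube_mid 0.65 [1. 1.]; scene tube_mouth 0.84 [ 1. -3.]; side tube 0.63 [1. 5.]; side tube_mid 0.66 [-1. -5.]; side tube_mouth 0.83 [-3.  0.];
```

Request:
apply_moves --moves '[[[0,0,-0.01],0],[[0,0,-0.035],0],[[0,0,-0.04],0],[[0.01,-0.01,-0.03],0],[[0.02,-0.03,0],0]]' --hand 0.07

```text
time_s: 44.75
tcp_pos: [0.5016, 0.0058, 0.2212]
ee_rot: [[-0.956, -0.291, 0.016], [-0.291, 0.957, 0.003], [-0.016, -0.002, -1.0]]
wrist_force: [1.4, -1.0, 0.2]
gripper_width: 0.798
gripper_force: 0.0
```

Request:
apply_moves --moves '[[[0.02,-0.035,0],0],[[0.02,-0.03,0],0],[[0,0,0],0]]'

```text
time_s: 45.0
tcp_pos: [0.4744, -0.074, 0.2143]
ee_rot: [[-0.96, -0.281, -0.0], [-0.281, 0.96, -0.0], [0.0, -0.0, -1.0]]
wrist_force: [-1.1, -0.5, -0.2]
gripper_width: 0.8
gripper_force: 0.0
```

Run:
```python
from h import *
st();P={n:imaging.capture(n) for n in("wrist","scene","side")}
for t,z in(("tube",.126),("tube_mid",.071),("tube_mouth",.016),("valve_hub",.082),("handle_mid",.108)):
    rs=[]
    for n,p in P.items():
        for d in models.place_of(p,t)[:1]:
            print(t,n,round(d["confidence"],2),np.round(onz(p,d["at"],z)[:2],4));
            if d["confidence"]>.4: rs.append(ray(p,d["at"]))
    if len(rs)>1: x,e=tri(rs);print("   tri",np.round(x,4),np.round(e,1))
o=[P["wrist"]["frame"]]
a,b=proj(P["scene"],[.509,.049,.08]).astype(int);q=P["scene"]["frame"][b-60:b+60,a-20:a+80]
cv2.imwrite("pics/c9.png",np.hstack([cv2.resize(o[0],(480,360)),cv2.resize(q,(300,360),interpolation=cv2.INTER_CUBIC)]))
```

```text
45.0 [ 0.4744 -0.074   0.2143] [[-0.96, -0.281, -0.0], [-0.281, 0.96, -0.0], [0.0, -0.0, -1.0]] [-1.1 -0.5 -0.2] 69.6 0.0 [ 10.6   9.2 -21.6   0.  -59.2 -84.3]
tube scene 0.97 [0.5195 0.0603]
tube side 0.94 [0.5287 0.0428]
   tri [0.5084 0.0488 0.1415] [1.6 1.6]
tube_mid wrist 0.93 [0.515  0.0499]
tube_mid scene 0.57 [0.5213 0.0622]
tube_mid side 0.64 [0.5108 0.0466]
   tri [0.51   0.049  0.0789] [3.6 5.7 5.2]
tube_mouth wrist 0.88 [0.5134 0.0529]
tube_mouth scene 0.59 [0.5163 0.0622]
tube_mouth side 0.68 [0.5226 0.0437]
   tri [0.5069 0.0487 0.031 ] [2.8 3.1 0.5]
valve_hub wrist 0.63 [ 0.5543 -0.1443]
valve_hub scene 0.59 [ 0.5577 -0.1551]
   tri [ 0.5642 -0.1478  0.0699] [3.1 3.1]
handle_mid wrist 0.78 [ 0.5393 -0.0981]
handle_mid scene 0.64 [ 0.5296 -0.1065]
   tri [ 0.5444 -0.0974  0.0939] [2.4 2.4]
```

View pics/c9.png

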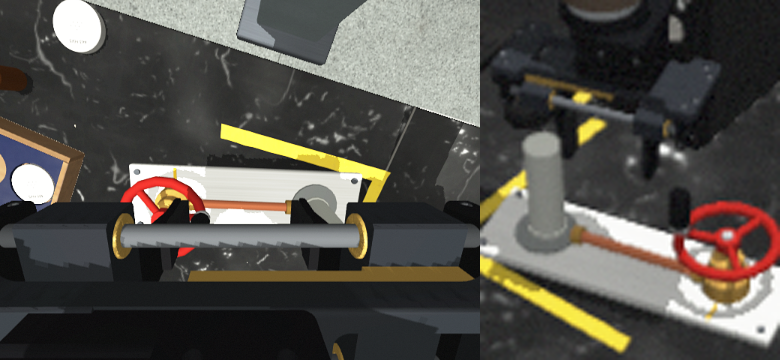

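Request:
apply_moves --moves '[[[-0.0275,-0.021,0.01],0],[[-0.0275,-0.021,0.015],0],[[0,0,0.035],0],[[0,0,0.035],0],[[0,0,0.008],0]]'

```text
time_s: 46.32
tcp_pos: [0.5379, -0.095, 0.1047]
ee_rot: [[-0.959, -0.283, -0.011], [-0.283, 0.959, 0.0], [0.01, 0.004, -1.0]]
wrist_force: [-0.7, -0.4, -1.2]
gripper_width: 0.804
gripper_force: 0.0
```

Request:
apply_moves --moves '[[[0,0,0],0],[[0,0,0],0],[[0,0,0],0],[[0,0,0],0],[[0,0,0],0]]' --hand 0.01

```text
time_s: 46.73
tcp_pos: [0.5424, -0.0945, 0.1123]
ee_rot: [[-0.958, -0.286, 0.004], [-0.286, 0.958, 0.0], [-0.004, -0.001, -1.0]]
wrist_force: [-0.3, 0.6, 1.2]
gripper_width: 0.51
gripper_force: 0.0
```

Request:
apply_moves --moves '[[[0,0,0],0],[[0,0,0],0],[[0,0,0],0],[[0,0,0],0],[[0,0,0],0]]'

```text
time_s: 47.15
tcp_pos: [0.5446, -0.0998, 0.1116]
ee_rot: [[-0.958, -0.287, 0.007], [-0.288, 0.958, -0.007], [-0.004, -0.009, -1.0]]
wrist_force: [8.1, -23.4, -5.6]
gripper_width: 0.245
gripper_force: 30.0
```

Run:
```python
from h import *
s=st();c=np.array(s["tcp_pos"]);R=np.array(s["ee_rot"]);H=np.array([.5558,-.146])
v=c[:2]-H;ph=np.degrees(np.arctan2(v[1],v[0]));print(np.linalg.norm(v),ph)
for k in range(19):
    a,b=[np.radians(ph-15*k-q) for q in(0,15)]
    d=.048*np.array([np.cos(b)-np.cos(a),np.sin(b)-np.sin(a),0]);print(k,np.round((R.T@d)[:2],4))
```

```text
47.15 [ 0.5446 -0.0998  0.1116] [[-0.958, -0.287, 0.007], [-0.288, 0.958, -0.007], [-0.004, -0.009, -1.0]] [  8.1 -23.4  -5.6] 21.3 29.997507802877408 [  6.6  22.4 -20.    0.6 -47.2 -80.4]
0.04754506577427178 103.6112078142322
0 [-0.0123 -0.0023]
1 [-0.0113 -0.0054]
2 [-0.0095 -0.0082]
3 [-0.0071 -0.0103]
4 [-0.0042 -0.0118]
5 [-0.001  -0.0125]
6 [ 0.0023 -0.0123]
7 [ 0.0054 -0.0113]
8 [ 0.0082 -0.0095]
9 [ 0.0103 -0.0071]
10 [ 0.0118 -0.0042]
11 [ 0.0125 -0.001 ]
12 [0.0123 0.0023]
13 [0.0113 0.0054]
14 [0.0095 0.0082]
15 [0.0071 0.0103]
16 [0.0042 0.0118]
17 [0.001  0.0125]
18 [-0.0023  0.0123]
```

Request:
apply_moves --moves '[[[0,-0.006,0],0],[[-0.0124,-0.0016,0],0],[[-0.0116,-0.0047,0],0],[[-0.01,-0.0076,0],0],[[0,0,0],0]]'

```text
time_s: 47.57
tcp_pos: [0.5835, -0.1029, 0.1116]
ee_rot: [[-0.958, -0.287, 0.007], [-0.287, 0.958, 0.001], [-0.007, -0.001, -1.0]]
wrist_force: [4.2, 3.2, 2.1]
gripper_width: 0.241
gripper_force: 30.0
```

```bash
cat >> h.py <<'E'
def hb():
    s=st();c=np.array(s["tcp_pos"]);R=np.array(s["ee_rot"]);v=c[:2]-np.array([.5558,-.146]);print("r",np.linalg.norm(v),"phi",np.degrees(np.arctan2(v[1],v[0])),"F tool",np.round(R.T@np.array(s["wrist_force"]),1))
E
python3 -c "
from h import *
hb()"
```

```text
47.57 [ 0.5835 -0.1029  0.1116] [[-0.958, -0.287, 0.007], [-0.287, 0.958, 0.001], [-0.007, -0.001, -1.0]] [4.2 3.2 2.1] 21.0 30.000201563816518 [  5.6  25.7 -14.2  -0.  -49.8 -78.9]
r 0.0512221080317551 phi 57.26452833050549 F tool [-5.   1.9 -2. ]
```

Request:
apply_moves --moves '[[[-0.0077,-0.0099,0],0],[[-0.0049,-0.0116,0],0],[[-0.0017,-0.0124,0],0],[[0.0016,-0.0124,0],0],[[0.0047,-0.0116,0],0]]'

```text
time_s: 47.98
tcp_pos: [0.6082, -0.1564, 0.1117]
ee_rot: [[-0.958, -0.287, 0.009], [-0.287, 0.958, 0.001], [-0.009, -0.002, -1.0]]
wrist_force: [4.5, 2.5, 1.6]
gripper_width: 0.241
gripper_force: 30.0
```

Request:
apply_moves --moves '[[[0.0076,-0.01,0],0],[[0.0099,-0.0077,0],0],[[0.0116,-0.0049,0],0],[[0.0124,-0.0017,0],0],[[0.0124,0.0016,0],0]]'

```text
time_s: 48.4
tcp_pos: [0.5591, -0.1938, 0.1115]
ee_rot: [[-0.958, -0.285, 0.004], [-0.285, 0.958, 0.001], [-0.004, 0.0, -1.0]]
wrist_force: [4.1, 12.3, 8.4]
gripper_width: 0.242
gripper_force: 30.0
```

```bash
python3 -c "
from h import *
hb()"
```

```text
48.4 [ 0.5591 -0.1938  0.1115] [[-0.958, -0.285, 0.004], [-0.285, 0.958, 0.001], [-0.004, 0.0, -1.0]] [ 4.1 12.3  8.4] 21.0 30.002529744576805 [ -3.5  25.7 -14.1  -0.1 -50.  -69.9]
r 0.047928370337609286 phi -86.06010216003838 F tool [-7.5 10.6 -8.4]
```

Request:
apply_moves --moves '[[[0.0116,0.0067,0],0],[[0.01,0.0076,0],0],[[0.0077,0.0099,0],0],[[0.0049,0.0116,0],0],[[0,0,0],0]]'

```text
time_s: 48.82
tcp_pos: [0.5185, -0.1675, 0.1116]
ee_rot: [[-0.958, -0.287, 0.011], [-0.287, 0.958, 0.002], [-0.011, -0.002, -1.0]]
wrist_force: [9.1, 6.7, -0.6]
gripper_width: 0.241
gripper_force: 30.0
```

```bash
python3 -c "
from h import *
hb()"
```

```text
48.82 [ 0.5185 -0.1675  0.1116] [[-0.958, -0.287, 0.011], [-0.287, 0.958, 0.002], [-0.011, -0.002, -1.0]] [ 9.1  6.7 -0.6] 21.0 30.000135696027428 [ -0.9  21.6 -21.1  -0.2 -46.6 -72.3]
r 0.04302918189758131 phi -150.01277354391908 F tool [-10.7   3.8   0.7]
```

Request:
apply_moves --moves '[[[0.001,0.0084,0],0],[[0,0.0084,0],0],[[0,0,0],0]]'

```text
time_s: 49.07
tcp_pos: [0.5146, -0.1565, 0.1117]
ee_rot: [[-0.957, -0.29, 0.013], [-0.29, 0.957, -0.006], [-0.011, -0.009, -1.0]]
wrist_force: [12.0, -13.5, -6.6]
gripper_width: 0.24
gripper_force: 30.0
```

```bash
python3 -c "
from h import *
hb()"
```

```text
49.07 [ 0.5146 -0.1565  0.1117] [[-0.957, -0.29, 0.013], [-0.29, 0.957, -0.006], [-0.011, -0.009, -1.0]] [ 12.  -13.5  -6.6] 20.9 29.996700662886724 [  0.6  20.9 -22.4   0.5 -45.9 -74.1]
r 0.04249072708874486 phi -165.74187754836424 F tool [ -7.5 -16.4   6.8]
```

Request:
apply_moves --moves '[[[-0.002,0.003,0],0],[[0,0,0],0],[[0,0,0],0],[[0,0,0],0]]'

```text
time_s: 49.4
tcp_pos: [0.5147, -0.1561, 0.1117]
ee_rot: [[-0.958, -0.288, 0.01], [-0.288, 0.958, -0.008], [-0.007, -0.011, -1.0]]
wrist_force: [11.5, -25.5, -7.3]
gripper_width: 0.239
gripper_force: 30.0
```

```bash
python3 -c "
from h import *
hb()"
```

```text
49.4 [ 0.5147 -0.1561  0.1117] [[-0.958, -0.288, 0.01], [-0.288, 0.958, -0.008], [-0.007, -0.011, -1.0]] [ 11.5 -25.5  -7.3] 20.8 29.996196578722447 [  0.7  21.  -22.4   0.7 -46.  -74.4]
r 0.04229085801687559 phi -166.18950996177847 F tool [ -3.6 -27.6   7.6]
```

Request:
apply_moves --moves '[[[0,-0.007,0],0],[[-0.0009,-0.0125,0],0],[[-0.0041,-0.0118,0],0],[[-0.0071,-0.0104,0],0],[[-0.0095,-0.0082,0],0]]'

```text
time_s: 49.82
tcp_pos: [0.5461, -0.1913, 0.1115]
ee_rot: [[-0.958, -0.285, 0.002], [-0.285, 0.958, 0.002], [-0.002, 0.002, -1.0]]
wrist_force: [1.5, 11.8, 9.2]
gripper_width: 0.244
gripper_force: 30.0
```

Request:
apply_moves --moves '[[[-0.0113,-0.0054,0],0],[[-0.0123,-0.0023,0],0],[[-0.0125,0.0009,0],0],[[-0.0118,0.0041,0],0],[[-0.0104,0.0071,0],0]]'

```text
time_s: 50.23
tcp_pos: [0.6007, -0.1732, 0.1116]
ee_rot: [[-0.958, -0.286, 0.001], [-0.286, 0.958, -0.003], [-0.0, -0.003, -1.0]]
wrist_force: [1.2, -3.4, 4.9]
gripper_width: 0.241
gripper_force: 30.0
```

Request:
apply_moves --moves '[[[-0.0082,0.0095,0],0],[[-0.0054,0.0113,0],0],[[-0.0023,0.0123,0],0],[[0.0009,0.0125,0],0],[[0.0041,0.0118,0],0]]'

```text
time_s: 50.65
tcp_pos: [0.5968, -0.1129, 0.1117]
ee_rot: [[-0.958, -0.287, 0.007], [-0.287, 0.958, -0.0], [-0.006, -0.002, -1.0]]
wrist_force: [3.6, -0.0, 3.8]
gripper_width: 0.237
gripper_force: 30.0
```

Request:
apply_moves --moves '[[[0.0071,0.0104,0],0],[[0.0095,0.0082,0],0],[[0.0113,0.0054,0],0],[[0.0123,0.0023,0],0],[[0.0125,-0.0009,0],0]]'

```text
time_s: 51.07
tcp_pos: [0.5373, -0.1038, 0.1116]
ee_rot: [[-0.958, -0.288, 0.004], [-0.288, 0.958, -0.001], [-0.004, -0.002, -1.0]]
wrist_force: [6.4, -5.0, 0.7]
gripper_width: 0.241
gripper_force: 30.0
```

Request:
apply_moves --moves '[[[0.0118,-0.0041,0],0],[[0.0104,-0.0071,0],0],[[0.0082,-0.0095,0],0],[[0.0054,-0.0113,0],0],[[0.0023,-0.0123,0],0]]'

```text
time_s: 51.48
tcp_pos: [0.5149, -0.1575, 0.1117]
ee_rot: [[-0.958, -0.286, 0.007], [-0.286, 0.958, 0.001], [-0.007, -0.001, -1.0]]
wrist_force: [8.0, 5.1, 1.7]
gripper_width: 0.237
gripper_force: 30.0
```

```bash
python3 -c "
from h import *
hb()"
```

```text
51.48 [ 0.5149 -0.1575  0.1117] [[-0.958, -0.286, 0.007], [-0.286, 0.958, 0.001], [-0.007, -0.001, -1.0]] [8.  5.1 1.7] 20.6 30.00121574818735 [  0.2  21.2 -21.9  -0.1 -46.5 -73.6]
r 0.0425276904453774 phi -164.25767077862875 F tool [-9.2  2.6 -1.7]
```

Request:
apply_moves --moves '[[[-0.0009,-0.0125,0],0],[[-0.0041,-0.0118,0],0],[[-0.0071,-0.0104,0],0],[[-0.0095,-0.0082,0],0]]'

```text
time_s: 51.82
tcp_pos: [0.5463, -0.1914, 0.1115]
ee_rot: [[-0.959, -0.285, 0.002], [-0.285, 0.959, 0.003], [-0.003, 0.002, -1.0]]
wrist_force: [1.6, 13.1, 10.5]
gripper_width: 0.24
gripper_force: 30.0
```

Request:
apply_moves --moves '[[[-0.0113,-0.0054,0],0],[[-0.0123,-0.0023,0],0],[[-0.0125,0.0009,0],0],[[-0.0118,0.0041,0],0],[[-0.0104,0.0071,0],0]]'

```text
time_s: 52.23
tcp_pos: [0.6005, -0.1735, 0.1116]
ee_rot: [[-0.958, -0.285, 0.0], [-0.285, 0.958, -0.002], [0.001, -0.002, -1.0]]
wrist_force: [-0.2, -4.1, 6.5]
gripper_width: 0.243
gripper_force: 30.0
```

Request:
apply_moves --moves '[[[-0.0082,0.0095,0],0],[[-0.0054,0.0113,0],0],[[-0.0023,0.0123,0],0],[[0.0009,0.0125,0],0],[[0.0041,0.0118,0],0]]'

```text
time_s: 52.65
tcp_pos: [0.5971, -0.1132, 0.1116]
ee_rot: [[-0.958, -0.286, 0.007], [-0.286, 0.958, -0.0], [-0.006, -0.002, -1.0]]
wrist_force: [4.9, 0.2, 4.2]
gripper_width: 0.241
gripper_force: 30.0
```

Request:
apply_moves --moves '[[[0.0071,0.0104,0],0],[[0.0095,0.0082,0],0],[[0.0113,0.0054,0],0],[[0.0123,0.0023,0],0],[[0.0125,-0.0009,0],0]]'

```text
time_s: 53.07
tcp_pos: [0.5371, -0.1039, 0.1116]
ee_rot: [[-0.958, -0.287, 0.003], [-0.287, 0.958, -0.0], [-0.003, -0.001, -1.0]]
wrist_force: [4.5, -3.9, 2.5]
gripper_width: 0.242
gripper_force: 30.0
```

Request:
apply_moves --moves '[[[0.0118,-0.0041,0],0],[[0.0104,-0.0071,0],0],[[0.0082,-0.0095,0],0],[[0.0054,-0.0113,0],0],[[0.0023,-0.0123,0],0]]'

```text
time_s: 53.48
tcp_pos: [0.5149, -0.1579, 0.1116]
ee_rot: [[-0.958, -0.286, 0.007], [-0.286, 0.958, 0.001], [-0.007, -0.001, -1.0]]
wrist_force: [9.4, 5.7, 4.0]
gripper_width: 0.243
gripper_force: 30.0
```

Request:
apply_moves --moves '[[[0,0,0],0],[[0,0,0],0],[[0,0,0],0]]'

```text
time_s: 53.73
tcp_pos: [0.5152, -0.1585, 0.1116]
ee_rot: [[-0.958, -0.285, 0.006], [-0.285, 0.958, -0.001], [-0.006, -0.002, -1.0]]
wrist_force: [6.4, -0.6, 4.9]
gripper_width: 0.239
gripper_force: 30.0
```

Run:
```python
from h import *
hb();P={n:imaging.capture(n) for n in("scene","side")}
for t,z in(("tube",.126),("tube_mid",.071),("tube_mouth",.016),("handle_mid",.108)):
    rs=[]
    for n,p in P.items():
        for d in models.place_of(p,t)[:1]:
            print(t,n,round(d["confidence"],2),np.round(onz(p,d["at"],z)[:2],4));rs.append(ray(p,d["at"]))
    if len(rs)>1: x,e=tri(rs);print("   tri",np.round(x,4),np.round(e,1))
```

```text
53.73 [ 0.5152 -0.1585  0.1116] [[-0.958, -0.285, 0.006], [-0.285, 0.958, -0.001], [-0.006, -0.002, -1.0]] [ 6.4 -0.6  4.9] 20.8 30.00062489620177 [  0.2  21.2 -21.8   0.  -46.6 -73.6]
r 0.042455433825948165 phi -162.87612700532762 F tool [-6.  -2.4 -4.8]
tube scene 0.73 [0.5017 0.0588]
tube side 0.96 [0.5316 0.0429]
   tri [0.4976 0.0505 0.1442] [8.7 8.7]
tube_mid scene 0.68 [0.5131 0.052 ]
tube_mid side 0.97 [0.5116 0.0417]
   tri [0.5047 0.0446 0.0794] [1.3 1.3]
tube_mouth scene 0.65 [0.5121 0.0567]
tube_mouth side 0.95 [0.516  0.0485]
   tri [0.5068 0.0512 0.0241] [0.8 0.8]
handle_mid scene 0.66 [ 0.4412 -0.0166]
```

```bash
python3 -c "
from h import *
print(r.finish_job())"
```

```text
the job is handed in; nothing more can be done
None
```

The job is handed in at about 54 s of the 72 s limit, though no pass or fail came back. The tube stands mouth down on the peg seat and is let go. The valve was closed to its stop and backed off two turns (about 0.05 rad over, by my measurement), and the gripper still holds the handle with 30 N. On the way the tube slipped in the grip, so I set it back in the cradle; there it tipped off one support, and I gripped it again.

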